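Set out the sample bars from the magazine

ROBOT

A 6-joint arm with a two-finger parallel gripper is mounted at the origin on the work surface. World frame = base frame: x ahead of the robot, y to its left, z up, the work surface at z = 0. Lengths are in m, angles in rad, forces in N, time in s.
With the tool pointing down it reaches from about 0.3 to 0.95 m from the base axis. Payload 3.1 kg.
Tool frame: the origin (TCP) lies on the centre line of the jaws, within the pads' length; the fingertips stand 8 mm ahead of it and the grasp point (between the pads) lies 11 mm behind it (ctrl.nose_length is the z of the fingertips in the tool frame, in m); z points along the fingers, y is the line along which they close (so a half turn about z gives the same grasp; the last joint's range is limited). The gripper opens to 85 mm and grips with 20 to 120 N. Pads are 22 mm wide; open, the fingers measure 114 mm over their backs; the gripper's body (76 mm by 85 mm) begins 54 mm behind the grasp point. The pads swing forward as they close: fully open they stand 13 mm farther back than shut.
Start: joints at [1.22, 0.308, 1.634, -0, 1.2, -0.07], TCP at [0.173, 0.601, 0.239] pointing down, gripper open.
Joint ranges: [-3.06, 3.06], [-0.79, 1.96], [0.05, 2.63], [-1.19, 4.34], [0.05, 2.64], [-2.94, 2.94]. Speed limits (rad/s): [2.79, 2.79, 3.14, 3.14, 3.14, 3.14].

INTERFACE

Orientations are given as a 3x3 rotation matrix whose columns are the frame's x, y, z axes.
In Python, from plant import ctrl gives the robot as it stands. The module is installed in compiled form; this text tells all that it offers.
- The arm moves only by the shell command python3 -m handwheel 'ROWS' [OPENING] [FORCE]. ROWS is JSON, a list of rows, each an object with "slide": the shift along the tool's x, y, z in cm, a list of three; "turn": the turn, a rotation vector about the tool's x, y, z in degrees, a list of three. A call has 1 to 8 rows; each row is the pose to reach, as a shift and turn from the pose commanded when the call began, along the tool's axes at that moment; what a row does not reach only later rows make up. A row lasts 1/8 s, in which the tool goes at most 62.5 mm and 10.7 degrees, less where a joint would pass 70% of its speed; a pose out of reach is approached as far as the arm can. A call with a gripper value outside its range is refused whole. OPENING is the gripper's target within -1 to 1 (fully open at 1, half-way at 0, shut at -1), set as the call begins (- or left out, the last holds). The fingers move at their own pace and stop on an object; FORCE is the grip in N (left out, the last holds). Time passes only in rows, so rows that repeat a pose let the fingers close. It gives the time, the measured TCP pose, the force, the opening and the grip force at its end, in the units of the state.
- ctrl.get_obs(): the state, without advancing time (a new reading comes with each control period).
- ctrl.camera(name): name is "scene" or "top" or "wrist"; returns (picture, depth): 400x640x3 uint8, blue, green, red; 400x640 float32, m along the optical axis (not along the pixel's ray), 0 where there is no reading.
- ctrl.camera_info(name): a dict with "fov_y" (degrees; the focal length in pixels is half the picture's height over the tangent of half this angle, whatever the lens; pixels are square), "cx", "cy" (the principal point, pixels), "R" (3x3) and "t" (3): a world point X has camera coordinates R X + t. Camera axes: x right, y down, z forward; pixel columns grow to the right and rows downward; lengths in m; the calibration is good to about 2 mm. A picture is of the moment at which its call begins: read the wrist's pose just before it. camera_info takes no time and is no camera call; for the wrist camera it gives the pose at the moment of the call.
- ctrl.close_job(): hands the job in; it is judged then, once.
The state is a dict: "t": time; "joint_pos": joint angles; "dq": joint speeds; "tau": joint torques, N m; "position": TCP position; "eef_rot": TCP orientation; "force": force on the tool from outside, world axes, zero at the start; "torque": the same for the moment, N m; "width": finger opening in m; "grip_force": force on a finger pad.
Only numpy, scipy, OpenCV 4.12 (cv2) and the standard library are available. Lean on these libraries where they do the work, as an engineer would, in place of code of your own. Each camera call takes 0.05 s, during which the arm holds its last target. There are 200 camera calls.

TASK

Set out the material samples for the lecture: throw the magazine's gate lever from the red notch to the green one, then feed every bar out from the bottom of the stack, pushing it through the outlet and sliding it clear so that the rest drops, and lay each bar flat inside the blue tray, none on top of another; a bar left lying on the bench goes in the tray too. When all the bars are in the tray, put the pusher fully home and the lever back in the red notch, and leave the other things on the bench where they are.

Things in the scene. Friction and masses are not known exactly. Their poses are not given: they have to be found in the camera images.
- magazine: gravity-fed bar magazine, fixed on the bench: blue foot, upright shaft of aluminium walls with windows in its long sides, a blue strip along its middle across the top (125 mm above the bench) so that bars cannot be lifted out. Origin on the bench under the centre of the shaft; its own -y is the outlet side, +y the pusher side, z up.
- shaft_floor (a point): centre of the shaft's floor, 30 mm above the magazine's origin. The inner space is 44 mm (x) by 115 mm (y). The end walls (y = +-57.5 to 62.5 mm) begin 18.5 mm above the floor, so that only the lowest bar can pass out at the bottom.
- ledge_end (a point): far end of the outlet ledge: x = 0, y = -155 mm, z = 30 mm in the magazine's frame. Outside the outlet wall the shaft's floor goes on level as this ledge, 24 mm wide (narrower than the bars); beside it is free down to the bench.
- lever_pivot (a point): upright pivot of the gate lever, at x = -40, y = -67 mm in the magazine's frame. The lever's steel tongue (28 mm long, 33 to 43 mm above the bench) bars the outlet at red; at green it stands clear beside the ledge, reaching to y = -97 mm.
- gate_lever (a joint): gate lever, swings level about its pivot; rad, 0 = red notch (locked), 1.1 = green notch (feed), 1.7 = yellow notch (service), stop at 1.75. Grows clockwise seen from above. Stiff: it stays where it is left and needs about 4 N at the knob. The line from pivot to knob points 211.5 deg minus the joint value, anticlockwise from the magazine's +x seen from above.
- lever_knob (a point): centre of the top of the lever's upright round red knob: 22 mm across, 62 mm tall, top 115 mm above the bench, 55 mm from the pivot. A steel quadrant 28 mm high, 70 to 90 mm from the pivot, carries the red, green and yellow notch marks.
- pusher (a joint): pusher, slides to the outlet; m, 0 = home, 0.09 = fully in (stop). Friction (2 N) holds it where it is left. Its blade, 12 mm high, 30 mm wide, 1 mm above the floor, starts just behind the lowest bar and pushes it out about 85 mm, its last 30 mm still in the shaft. While the blade is under the stack the stack rests on it; when drawn home the stack drops.
- pusher_knob (a point): centre of the top of the pusher's upright round black knob: 24 mm across, 55 mm tall, its top 105 mm above the bench; at x = 0, y = 180 mm minus the joint value in the magazine's frame.
- tray: loose blue tray with cork-coloured floor, outside 270 (x) x 200 (y) x 25 mm high, walls and floor 5 mm thick, 0.9 kg. Origin at the centre of its underside. Holds four bars side by side and end to end.
- bar_oak: sample bar of brown wood, 40 x 110 x 16 mm, 40 to 270 g; long side along its y, origin at the centre of its underside. Starts in the magazine, its y along the magazine's y.
- bar_pvc: sample bar of grey plastic, 40 x 110 x 16 mm, 40 to 270 g; long side along its y, origin at the centre of its underside. Starts in the magazine, its y along the magazine's y.
- bar_alu: sample bar of bare aluminium, 40 x 110 x 16 mm, 40 to 270 g; long side along its y, origin at the centre of its underside. Starts in the magazine, its y along the magazine's y. Not always present.
- bar_red: sample bar of red plastic, 40 x 110 x 16 mm, 40 to 270 g; long side along its y, origin at the centre of its underside. When present, it lies left over on the open bench.
- battery: block battery with green jacket, 22 x 62 x 62 mm, standing; bystander, origin at the centre of its underside
- magnet: red and green bar magnet, 100 x 20 x 12 mm; bystander, origin at the centre of its underside
- coil: coil of copper wire on a black former, 64 mm across, 50 mm high; bystander, origin at the centre of its underside
- beaker: glass beaker, 70 mm across, 85 mm high; bystander, origin at the centre of its underside
- chalk_box: open cardboard box of chalk, 100 x 70 x 50 mm; bystander, origin at the centre of its underside
- compass: flat brass compass, 60 mm across, 14 mm high; bystander, origin at the centre of its underside
Mind the look-alikes: they are no part of the job. There is more than one size of the bar_red; the job needs the middle-sized. Leave any purple look-alike of the bar_alu alone.

How it is judged:
By the outcome, as a careful person would: the job done as asked, in the order asked, and still so for the second after the job is handed in, with the robot touching nothing.
Of bar_alu, bar_red only 1 to 2 are there at a start; the rules pass over those that are not, and their reading is None.
At some moment in a run one of tray, bar_red may be knocked a few centimetres aside while the robot is not near it.
Once in a run the grip may slacken for a moment while it holds something.
It also fails if it takes over 210 s, if anything falls off the work surface, if the arm or the gripper's body presses on something with over 40 N, if the wrist force passes 120 N, or if a joint passes its speed limit or range.

## Working session

There is one attempt and no reset: what is moved stays moved. The work goes in short steps, Python scripts to look and compute and a shell command to move; the robot and the scene stay as the last step left them, time stands still between calls to the robot, and variables do not carry over. Pictures are saved under pics/ and viewed, at most 14 in all, crops included, and the job is handed in when it is done.

```bash
mkdir -p pics; cat > h.py <<'E'
import numpy as np,cv2
from plant import ctrl
def snap(n,f):
    im,d=ctrl.camera(n); cv2.imwrite(f'pics/{f}.png',im); np.save(f'pics/{f}.npy',d)
    i=ctrl.camera_info(n); np.savez(f'pics/{f}_i.npz',**i); return im,d,i
def K(i): return 200/np.tan(np.radians(i['fov_y'])/2)
def px(f,u,v,z=None):
    i=np.load(f'pics/{f}_i.npz'); d=np.load(f'pics/{f}.npy'); R=i['R'];t=i['t'];k=K(i)
    r=np.array([(u-i['cx'])/k,(v-i['cy'])/k,1]); o=-R.T@t; w=R.T@r
    if z is None:
        return o+w*d[int(v),int(u)]
    return o+w*(z-o[2])/w[2]
def proj(f,X):
    i=np.load(f'pics/{f}_i.npz'); c=i['R']@np.array(X)+i['t']; return c[:2]/c[2]*K(i)+[i['cx'],i['cy']]
def st():
    o=ctrl.get_obs(); print(round(o['t'],2),np.round(o['position'],4),'\n',np.round(o['eef_rot'],3),o['width'],np.round(o['force'],1),np.round(o['joint_pos'],2)); return o
E
python3 - <<'E'
from h import *
for n in('scene','top'):
    im,d,i=snap(n,n+'0'); print(i, (d>0).mean())
st()
E
```

```text
{'fov_y': 53.535896237038266, 'cx': 318.3229504335664, 'cy': 203.59957570482754, 'R': array([[-0.05540159,  0.9984617 , -0.00221271],
       [ 0.73835615,  0.03947712, -0.6732546 ],
       [-0.67213158, -0.03893315, -0.73940743]]), 't': array([-0.04528708, -0.3272819 ,  1.48528181])} 0.99594140625
{'fov_y': 53.230736032210736, 'cx': 321.1342232680363, 'cy': 200.6338928838437, 'R': array([[-0.02951138, -0.99952007,  0.00941807],
       [-0.99271958,  0.02820721, -0.11709909],
       [ 0.11677723, -0.01280526, -0.99307558]]), 't': array([0.10583866, 0.52275428, 1.10136297])} 0.99601953125
0.1 [0.173  0.5998 0.2381] 
 [[-0.961  0.277 -0.001]
 [ 0.277  0.961 -0.002]
 [ 0.    -0.002 -1.   ]] 0.08572398160317236 [-1.1  0.5  0.8] [ 1.22  0.31  1.64 -0.    1.2  -0.07]
```

View pics/top0.png

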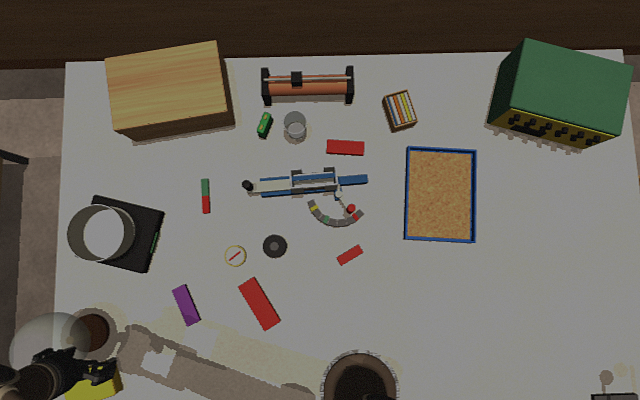

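View pics/scene0.png

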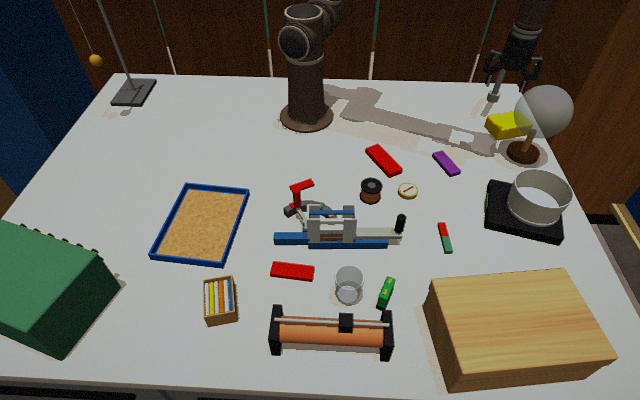

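The top view shows the magazine at (245-368,185), its pusher knob at (248,185), lever knob at (351,209) and the tray at (440,195). There are three red bars: small at (350,255), large at (260,303), and middle-sized at (345,148), which is the one to move. The purple bar is at (186,305).

```bash
python3 - <<'E'
from h import *
im=cv2.imread('pics/top0.png'); c=cv2.resize(im[130:265,230:390],None,fx=4.9,fy=4.4,interpolation=cv2.INTER_CUBIC)
c=cv2.resize(im[130:250,230:390],(800,600),interpolation=cv2.INTER_CUBIC); cv2.imwrite('pics/topc.png',np.clip(c*1.4,0,255))
c=cv2.resize(cv2.imread('pics/scene0.png')[170:290,260:420],(800,600),interpolation=cv2.INTER_CUBIC); cv2.imwrite('pics/scenec.png',np.clip(c*1.4,0,255))
# red bars / tray via masks
hsv=cv2.cvtColor(im,cv2.COLOR_BGR2HSV)
m=((hsv[...,0]<8)|(hsv[...,0]>172))&(hsv[...,1]>170)&(hsv[...,2]>80)
n,l,s,ce=cv2.connectedComponentsWithStats(m.astype(np.uint8))
for k in range(1,n):
    if s[k,4]>60:
        ys,xs=np.where(l==k); P=np.array([px('top0',x,y) for x,y in zip(xs,ys)]); r=cv2.minAreaRect((P[:,:2]*1000).astype(np.float32)); print(ce[k],s[k,4],r,np.median(P[:,2]))
m=(hsv[...,0]>100)&(hsv[...,0]<125)&(hsv[...,1]>150)
n,l,s,ce=cv2.connectedComponentsWithStats(m.astype(np.uint8))
for k in range(1,n):
    if s[k,4]>60:
        ys,xs=np.where(l==k); P=np.array([px('top0',x,y) for x,y in zip(xs,ys)]); r=cv2.minAreaRect((P[:,:2]*1000).astype(np.float32)); print('blue',ce[k],s[k,4],r,np.percentile(P[:,2],[5,50,95]))
print(px('top0',248,185),px('top0',351,209))
E
```

```text
[344.89200864 146.83801296] 463 ((544.6135864257812, 33.112308502197266), (107.08151245117188, 317.3029479980469), 83.1680679321289) 0.01661072666214003
[205.375      203.84821429] 112 ((527.3382568359375, 422.6566162109375), (48.00628662109375, 19.52773094177246), 4.009592056274414) 0.01248728167745361
[349.25877193 254.85087719] 228 ((369.2857360839844, 41.153724670410156), (53.162811279296875, 126.05838775634766), 2.1734018325805664) 0.011363187870021219
[259.08141962 303.64196242] 958 ((293.419677734375, 188.09375), (141.51763916015625, 244.27720642089844), 30.363964080810547) 0.021646811750911765
blue [444.43323442 191.69930762] 1011 ((536.813232421875, -128.01919555664062), (283.6334533691406, 468.2078857421875), 0.3773558735847473) [0.00342346 0.01871974 0.02754624]
blue [312.93233083 176.77443609] 133 ((502.94024658203125, 86.46953582763672), (194.833251953125, 106.68115234375), 19.02230453491211) [0.12253943 0.125409   0.12874883]
blue [352.93918919 179.92567568] 148 ((583.5271606445312, 0.19018173217773438), (21.697208404541016, 80.96456909179688), 3.65063738822937) [0.01484071 0.02993237 0.0342642 ]
blue [276.3        193.45454545] 110 ((551.2432250976562, 215.7012939453125), (10.657845497131348, 89.31371307373047), 3.754281520843506) [0.01474037 0.02967786 0.03415403]
[0.56387883 0.28420983 0.10625286] [0.49176746 0.01391745 0.11085823][ WARN:0@0.245] global loadsave.cpp:1063 imwrite_ Unsupported depth image for selected encoder is fallbacked to CV_8U.
```

View pics/topc.png

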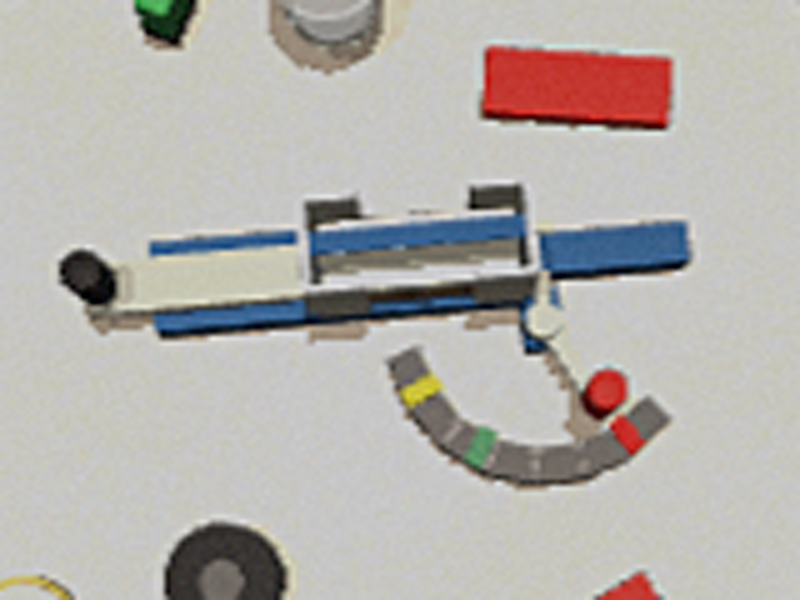

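View pics/scenec.png

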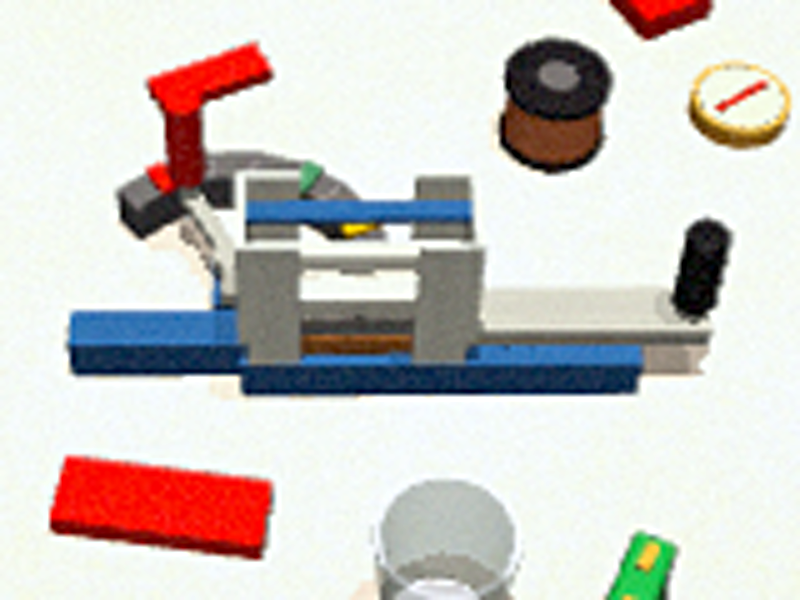

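```bash
python3 - <<'E'
from h import *
i=np.load('pics/top0_i.npz'); d=np.load('pics/top0.npy'); im=cv2.imread('pics/top0.png'); hsv=cv2.cvtColor(im,cv2.COLOR_BGR2HSV)
v,u=np.mgrid[0:400,0:640]; k=K(i); c=np.stack([(u-i['cx'])/k*d,(v-i['cy'])/k*d,d],-1)-i['t']; P=c@i['R']
def rect(m,n):
    q=(P[m][:,:2]*1000).astype(np.float32); print(n,len(q),[np.round(a,1) for a in cv2.minAreaRect(q)],'med',np.median(P[m],0).round(4))
H,S,V=hsv[...,0],hsv[...,1],hsv[...,2]
blue=(H>100)&(H<125)&(S>150); red=((H<8)|(H>172))&(S>170)
box=lambda a,b,c,e:(u>=a)&(u<b)&(v>=c)&(v<e)
Z=P[...,2]
rect(blue&box(290,337,160,190)&(Z>.118)&(Z<.132),'strip')
rect(blue&box(337,372,165,190)&(Z>.025)&(Z<.035),'ledge')
rect(red&box(325,366,135,160)&(Z>.012)&(Z<.021),'redbar')
rect(blue&box(395,480,140,250)&(Z>.018)&(Z<.032),'tray')
rect(red&box(342,358,200,216)&(Z>.105)&(Z<.125),'rknob')
rect((V<60)&box(240,258,175,192)&(Z>.1)&(Z<.11),'pknob')
m=box(295,335,172,190); 
print(np.histogram(Z[m],bins=np.arange(0,.14,.008)))
for y in range(176,188): print(y,(Z[y,296:334:4]*1000).astype(int))
E
```

```text
strip 132 [array([577.5, 111.4]), array([  9.4, 110.3]), np.float64(3.7)] med [0.5778 0.1113 0.1254]
ledge 126 [array([5.837e+02, 2.000e-01]), array([21.5, 81. ]), np.float64(3.5)] med [ 0.5846 -0.005   0.0303]
redbar 454 [array([683.4,  16.4]), array([106.5,  39. ]), np.float64(84.6)] med [0.6832 0.0164 0.0166]
tray 515 [array([ 537.6, -252.7]), array([199.5, 269.3]), np.float64(85.1)] med [ 0.5303 -0.2562  0.0242]
rknob 42 [array([495.1,  14.4]), array([16.7, 16.7]), np.float64(43.2)] med [0.4943 0.0141 0.1157]
pknob 57 [array([567.7, 289.2]), array([20.1, 21. ]), np.float64(15.9)] med [0.567  0.2896 0.1055]
(array([ 10,   0,   0,  13,  12,  10,  12,  17,  14, 267,  98,  11,   8,
         7,   8, 205,  20]), array([0.   , 0.008, 0.016, 0.024, 0.032, 0.04 , 0.048, 0.056, 0.064,
       0.072, 0.08 , 0.088, 0.096, 0.104, 0.112, 0.12 , 0.128, 0.136]))
176 [126 127 129 124 124 124 124 123 125 126]
177 [124 124 125 127 125 125 124 126 126 125]
178 [124 124 124 126 127 121 124  76  81  78]
179 [125 125 125 125  80  78  76  77  78  79]
180 [126  81  77  76  80  81  83  76  81  79]
181 [80 76 77 82 79 75 77 76 76 79]
182 [79 78 80 80 77 78 79 76 78 77]
183 [77 81 79 78 80 74 77 83 79 79]
184 [ 78  82  77  78  78  77  76  77 125 127]
185 [ 77  78  78  81  80  78  76  79 121 115]
186 [ 79 122  76  78  79  77  79  73 103  98]
187 [124 124  77  76  72  68  61  52  88  80]
```

```bash
cat >> h.py <<'E'
from scipy.spatial.transform import Rotation as Ro
def go(X,a):
    o=ctrl.get_obs(); R=o['eef_rot']; a=np.radians(a); y=np.array([np.cos(a),np.sin(a),0]); z=np.array([0,0,-1.]); T=np.stack([np.cross(y,z),y,z],1)
    s=R.T@(np.array(X)-o['position'])*100; r=np.degrees(Ro.from_matrix(R.T@T).as_rotvec()); print('slide',s.round(2),'turn',r.round(1))
MO=np.array([.577,.1125]); MY=3.4
def mag(x,y):
    a=np.radians(MY); c,s=np.cos(a),np.sin(a); return MO+[c*x-s*y,s*x+c*y]
E
python3 -c "
from h import *
go([.495,.013,.2],3.4)"
```

```text
slide [-47.2  -47.45   3.91] turn [-0.1  0.1 70.5]
```

```bash
M='{"slide":[-47.2,-47.5,3.5],"turn":[0,0,70.5]}'; python3 -m handwheel '[{"slide":[-47.2,-47.5,3.5],"turn":[0,0,70.5]},{"slide":[-47.2,-47.5,3.5],"turn":[0,0,70.5]},{"slide":[-47.2,-47.5,3.5],"turn":[0,0,70.5]},{"slide":[-47.2,-47.5,3.5],"turn":[0,0,70.5]},{"slide":[-47.2,-47.5,3.5],"turn":[0,0,70.5]},{"slide":[-47.2,-47.5,3.5],"turn":[0,0,70.5]},{"slide":[-47.2,-47.5,3.5],"turn":[0,0,70.5]},{"slide":[-47.2,-47.5,3.5],"turn":[0,0,70.5]}]' 
python3 -c "
from h import *
go([.495,.013,.2],3.4);st()"
```

```text
t: 1.1
position: [0.4137, 0.1608, 0.213]
eef_rot: [[-0.059, 0.998, 0.0], [0.998, 0.059, 0.0], [0.0, 0.0, -1.0]]
force: [0.1, 1.0, 1.0]
width: 0.0852
grip_force: 0.0
slide [-15.23   7.25   1.3 ] turn [ 0. -0. -0.]
1.1 [0.4137 0.1608 0.213 ] 
 [[-0.059  0.998  0.   ]
 [ 0.998  0.059  0.   ]
 [ 0.     0.    -1.   ]] 0.08521639298276706 [0.1 1.  1. ] [ 0.27 -0.02  2.07  0.    1.09  0.21]
```

```bash
python3 -m handwheel '[{"slide":[-15.2,7.3,0],"turn":[0,0,0]},{"slide":[-15.2,7.3,0],"turn":[0,0,0]},{"slide":[-15.2,7.3,0],"turn":[0,0,0]},{"slide":[-15.2,7.3,0],"turn":[0,0,0]},{"slide":[-15.2,7.3,0],"turn":[0,0,0]}]'  >/dev/null
python3 - <<'E'
from h import *
st()
im,d,i=snap('wrist','w1'); print(i)
print('knob pred',proj('w1',[.495,.013,.115]))
E
```

```text
1.73 [0.4943 0.0155 0.2126] 
 [[-0.059  0.998 -0.002]
 [ 0.998  0.059  0.001]
 [ 0.001 -0.002 -1.   ]] 0.08560788846276239 [-0.4  0.4  0.4] [-0.06  0.09  1.96  0.    1.1  -0.12]
{'fov_y': 60.28090725971349, 'cx': 322.21104026775515, 'cy': 195.96485361333993, 'R': array([[ 0.99811455,  0.06134593, -0.0020033 ],
       [ 0.05915841, -0.95279868,  0.2977834 ],
       [ 0.01635905, -0.29734045, -0.95463136]]), 't': array([-0.49371878, -0.04556941,  0.35102121])}
knob pred [323.49507127 203.78477288]
```

View pics/w1.png

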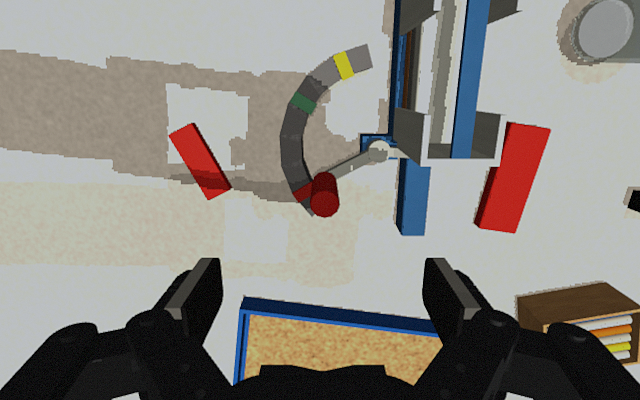

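The wrist view shows the red knob's top at (325,204), the ledge end at (413,235) between corners (400,234) and (425,236), and the strip's outlet end at about (461,158).

```bash
python3 - <<'E'
from h import *
print('knob',px('w1',325,204,.115),px('w1',325,204), 'pred',mag(-86.9e-3,-95.7e-3))
print('ledge end',px('w1',400,233,.03),px('w1',425,235,.03),'pred',mag(-.012,-.155),mag(.012,-.155))
print('strip',px('w1',452,157,.125),px('w1',472,157,.125),px('w1',469,2,.125),px('w1',488,2,.125))
print('pivot', px('w1',379,149),mag(-.04,-.067))
print('red',px('w1',513,232,.016),px('w1',476,225,.016),px('w1',549,129,.016),px('w1',509,122,.016))
E
```

```text
knob [0.4960807 0.012905  0.115    ] [0.49606067 0.01315251 0.11573517] pred [0.49592858 0.01181472]
ledge end [ 0.57513415 -0.04157683  0.03      ] [ 0.60037301 -0.04217734  0.03      ] pred [ 0.57421361 -0.04293885] [ 0.59817137 -0.0415155 ]
strip [0.57658778 0.0537689  0.125     ] [0.58962337 0.05457512 0.125     ] [0.57070756 0.14384475 0.125     ] [0.58161364 0.14451037 0.125     ]
pivot [0.54254305 0.04318423 0.04355022] [0.54104393 0.04324568]
red [ 0.69614899 -0.03899035  0.016     ] [ 0.65620661 -0.03362009  0.016     ] [0.70631743 0.06777887 0.016     ] [0.66698846 0.07189383 0.016     ]
```

```bash
sed -i 's/MO=.*/MO=np.array([.578,.1132]); MY=3.5/' h.py
python3 -m handwheel '[{"slide":[-0.25,0.15,6],"turn":[0,0,0]},{"slide":[-0.25,0.15,12],"turn":[0,0,0]},{"slide":[-0.25,0.15,13.2],"turn":[0,0,0]},{"slide":[-0.25,0.15,13.2],"turn":[0,0,0]}]' >/dev/null
python3 -m handwheel '[{"slide":[0,0,0],"turn":[0,0,0]},{"slide":[0,0,0],"turn":[0,0,0]},{"slide":[0,0,0],"turn":[0,0,0]},{"slide":[0,0,0],"turn":[0,0,0]},{"slide":[0,0,0],"turn":[0,0,0]},{"slide":[0,0,0],"turn":[0,0,0]},{"slide":[0,0,0],"turn":[0,0,0]},{"slide":[0,0,0],"turn":[0,0,0]}]' -1 30
python3 - <<'E'
from h import *
p=ctrl.get_obs()['position'][:2]; R=ctrl.get_obs()['eef_rot']
pv=mag(-.04,-.067); print('rel pivot',p-pv,np.hypot(*(p-pv)))
a0=np.radians(211.5+MY)
for q in (.15,.3,.45,.6,.75,.9,1.0,1.1,1.12):
    t=pv+.055*np.array([np.cos(a0-q),np.sin(a0-q)]); t0=pv+.055*np.array([np.cos(a0),np.sin(a0)]); print(q,(R.T@np.r_[t-t0,0]*100).round(2))
E
```

```text
t: 3.28
position: [0.4961, 0.0125, 0.0822]
eef_rot: [[-0.06, 0.998, -0.002], [0.998, 0.06, -0.001], [-0.0, -0.002, -1.0]]
force: [-4.6, -1.5, 7.8]
width: 0.0214
grip_force: 29.3
rel pivot [-0.04609009 -0.03136189] 0.055748223664634694
0.15 [ 0.73 -0.38  0.  ]
0.3 [ 1.51 -0.64  0.  ]
0.45 [ 2.32 -0.79  0.  ]
0.6 [ 3.15 -0.81  0.  ]
0.75 [ 3.97 -0.71 -0.  ]
0.9 [ 4.76 -0.48 -0.  ]
1.0 [ 5.27 -0.27 -0.  ]
1.1 [ 5.75 -0.01 -0.  ]
1.12 [ 5.84  0.05 -0.  ]
```

```bash

python3 -m handwheel '[{"slide":[0.37,-0.2,0],"turn":[0,0,0]},{"slide":[0.73,-0.38,0],"turn":[0,0,0]},{"slide":[1.12,-0.52,0],"turn":[0,0,0]},{"slide":[1.51,-0.64,0],"turn":[0,0,0]},{"slide":[1.92,-0.73,0],"turn":[0,0,0]},{"slide":[2.32,-0.79,0],"turn":[0,0,0]},{"slide":[2.73,-0.81,0],"turn":[0,0,0]},{"slide":[3.15,-0.81,0],"turn":[0,0,0]}]' 
python3 -m handwheel '[{"slide":[0.41,0.05,0],"turn":[0,0,0]},{"slide":[0.82,0.1,0],"turn":[0,0,0]},{"slide":[1.22,0.2,0],"turn":[0,0,0]},{"slide":[1.61,0.33,0],"turn":[0,0,0]},{"slide":[1.87,0.43,0],"turn":[0,0,0]},{"slide":[2.12,0.54,0],"turn":[0,0,0]},{"slide":[2.6,0.8,0],"turn":[0,0,0]},{"slide":[2.6,0.8,0],"turn":[0,0,0]}]' 
python3 - <<'E'
from h import *
p=ctrl.get_obs()['position'][:2]; v=p-mag(-.04,-.067); print(211.5+MY-np.degrees(np.arctan2(v[1],v[0]))%360,np.hypot(*v))
E
```

```text
t: 4.28
position: [0.4879, 0.0415, 0.0823]
eef_rot: [[-0.06, 0.998, 0.002], [0.998, 0.06, -0.004], [-0.004, 0.001, -1.0]]
force: [-0.3, -7.2, 3.4]
width: 0.0216
grip_force: 29.4
t: 5.28
position: [0.4906, 0.0694, 0.0821]
eef_rot: [[-0.059, 0.998, -0.007], [0.998, 0.059, -0.002], [-0.001, -0.007, -1.0]]
force: [-8.0, -3.3, 12.7]
width: 0.0214
grip_force: 28.8
61.31731940131192 0.057544893931278
```

```bash

python3 -m handwheel '[{"slide":[0,0,0],"turn":[0,0,0]},{"slide":[0,0,0],"turn":[0,0,0]},{"slide":[0,0,0],"turn":[0,0,0]},{"slide":[0,0,-5],"turn":[0,0,0]},{"slide":[-5,0,-9],"turn":[0,0,0]},{"slide":[-9,0,-9],"turn":[0,0,0]},{"slide":[-9,0,-9],"turn":[0,0,0]}]' 0
python3 - <<'E'
from h import *
im,d,i=snap('wrist','w2')
for q in (0.95,1.03,1.1,1.17):
    a=np.radians(211.5+MY)-q; t=mag(-.04,-.067)+.055*np.array([np.cos(a),np.sin(a)]); print(q,proj('w2',np.r_[t,.115]))
hsv=cv2.cvtColor(im,cv2.COLOR_BGR2HSV); m=((hsv[...,0]<8)|(hsv[...,0]>172))&(hsv[...,1]>150)&(abs(np.load('pics/w2.npy')*0+1)>0)
v,u=np.where(m); P=np.array([px('w2',a,b) for a,b in zip(u,v)]); k=(P[:,2]>.108)&(P[:,2]<.122); print(k.sum(),P[k].mean(0),u[k].mean(),v[k].mean())
w=P[k].mean(0)[:2]-mag(-.04,-.067); print(211.5+MY-np.degrees(np.arctan2(w[1],w[0])),np.hypot(*w))
E
```

```text
t: 6.15
position: [0.4995, -0.0217, 0.1721]
eef_rot: [[-0.056, 0.998, 0.002], [0.998, 0.056, -0.001], [-0.001, 0.002, -1.0]]
force: [0.1, 0.5, -0.7]
width: 0.0428
grip_force: 0.0
0.95 [315.59314497  73.45146651]
1.03 [319.13107815  65.32760719]
1.1 [322.76186029  58.40385381]
1.17 [326.87971187  51.69613963]
1261 [0.48990034 0.06060332 0.11440959] 314.7034099920698 76.5289452815226
52.74034329800446 0.05487393379684584
```

View pics/w2.png

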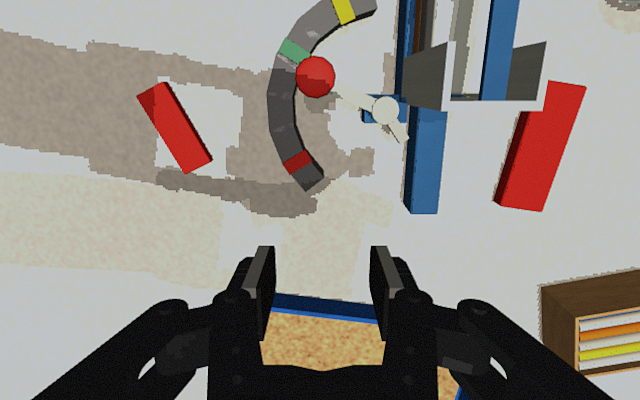

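The knob stands at (315,76), short of the green mark at (293,50), at about 0.92 rad. It slipped along the pads, so I'll regrip with the closing axis along the motion.

```bash
python3 - <<'E'
from h import *
go([.490,.0606,.172],65.5)
E
```

```text
slide [ 8.13 -0.41 -0.07] turn [  0.   -0.  -62.2]
```

```bash

python3 -m handwheel '[{"slide":[8.1,-0.4,0],"turn":[0,0,-62]},{"slide":[8.1,-0.4,0],"turn":[0,0,-62]},{"slide":[8.1,-0.4,0],"turn":[0,0,-62]},{"slide":[8.1,-0.4,0],"turn":[0,0,-62]},{"slide":[8.1,-0.4,0],"turn":[0,0,-62]},{"slide":[8.1,-0.4,0],"turn":[0,0,-62]},{"slide":[8.1,-0.4,0],"turn":[0,0,-62]}]' 0.3 >/dev/null
python3 -m handwheel '[{"slide":[0,0,5],"turn":[0,0,0]},{"slide":[0,0,9],"turn":[0,0,0]},{"slide":[0,0,9],"turn":[0,0,0]}]' >/dev/null
python3 -m handwheel '[{"slide":[0,0,0],"turn":[0,0,0]},{"slide":[0,0,0],"turn":[0,0,0]},{"slide":[0,0,0],"turn":[0,0,0]},{"slide":[0,0,0],"turn":[0,0,0]},{"slide":[0,0,0],"turn":[0,0,0]},{"slide":[0,0,0],"turn":[0,0,0]}]' -1 40
python3 - <<'E'
from h import *
p=ctrl.get_obs()['position'][:2]; R=ctrl.get_obs()['eef_rot']
a=np.radians(211.5+MY)
for q in (1.0,1.1):
    t=mag(-.04,-.067)+.055*np.array([np.cos(a-q),np.sin(a-q)]); print(t,(R.T@np.r_[t-p,0]*100).round(2))
E
```

```text
t: 8.2
position: [0.4913, 0.0611, 0.0832]
eef_rot: [[-0.909, 0.416, 0.003], [0.416, 0.909, 0.0], [-0.003, 0.001, -1.0]]
force: [-1.8, -0.2, 6.5]
width: 0.0209
grip_force: 39.3
[0.49127679 0.06474937] [0.16 0.33 0.  ]
[0.49361417 0.06972545] [0.15 0.88 0.  ]
```

```bash

python3 -m handwheel '[{"slide":[0,0.3,0],"turn":[0,0,0]},{"slide":[0.05,0.6,0],"turn":[0,0,0]},{"slide":[0.1,0.92,0],"turn":[0,0,0]},{"slide":[0.1,0.92,0],"turn":[0,0,0]},{"slide":[0.1,0.92,0],"turn":[0,0,0]}]'
python3 -m handwheel '[{"slide":[0.1,0,0],"turn":[0,0,0]},{"slide":[0.1,0,0],"turn":[0,0,0]},{"slide":[0.1,0,-5],"turn":[0,0,0]},{"slide":[0.1,0,-9],"turn":[0,0,0]},{"slide":[0.1,-5,-9],"turn":[0,0,0]},{"slide":[0.1,-9,-9],"turn":[0,0,0]},{"slide":[0.1,-9,-9],"turn":[0,0,0]}]' 0.3
cat >> h.py <<'E'
def lever(f,cam='wrist'):
    im,d,i=snap(cam,f); hsv=cv2.cvtColor(im,cv2.COLOR_BGR2HSV); m=((hsv[...,0]<8)|(hsv[...,0]>172))&(hsv[...,1]>150)
    v,u=np.where(m); P=np.array([px(f,a,b) for a,b in zip(u,v)]); k=(P[:,2]>.109)&(P[:,2]<.121); w=P[k].mean(0)[:2]-mag(-.04,-.067)
    print('lever',k.sum(),P[k].mean(0),u[k].mean(),v[k].mean(),np.radians((211.5+MY-np.degrees(np.arctan2(w[1],w[0])))%360),np.hypot(*w))
E
python3 - <<'E'
from h import *
lever('w3'); lever('t3','top'); st()
E
```

```text
t: 8.82
position: [0.493, 0.0678, 0.0831]
eef_rot: [[-0.909, 0.416, 0.0], [0.416, 0.909, -0.003], [-0.001, -0.003, -1.0]]
force: [-3.4, -8.0, 9.8]
width: 0.021
grip_force: 39.8
t: 9.7
position: [0.4534, -0.0128, 0.1711]
eef_rot: [[-0.908, 0.419, -0.0], [0.419, 0.908, -0.0], [0.0, -0.0, -1.0]]
force: [-0.9, 0.6, -0.0]
width: 0.0555
grip_force: 0.0
lever 1016 [0.49275048 0.06687963 0.11468689] 469.91043307086613 225.24015748031496 1.0464375608293834 0.05450343457880146
lever 44 [0.49347593 0.06830777 0.11488564] 330.34090909090907 208.79545454545453 1.0758310478749145 0.05447183098121388
9.8 [ 0.4547 -0.0114  0.1713] 
 [[-0.909  0.417  0.001]
 [ 0.417  0.909  0.001]
 [-0.001  0.001 -1.   ]] 0.05514261300967562 [ 0.6 -0.4  0.9] [-0.12  0.06  2.08  0.    1.   -1.26]
```

View pics/w3.png

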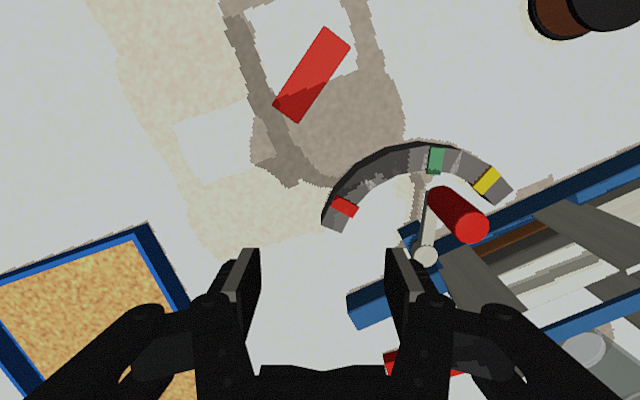

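The knob is at about 1.05 rad, near the green mark at (436,160). I'll nudge it about 3 mm further.

```bash

python3 -m handwheel '[{"slide":[0,4,0],"turn":[0,0,0]},{"slide":[-0.05,8.8,0],"turn":[0,0,0]},{"slide":[-0.05,8.8,4],"turn":[0,0,0]},{"slide":[-0.05,8.8,9],"turn":[0,0,0]},{"slide":[-0.05,8.8,9],"turn":[0,0,0]}]' >/dev/null
python3 -m handwheel '[{"slide":[0,0,0],"turn":[0,0,0]},{"slide":[0,0,0],"turn":[0,0,0]},{"slide":[0,0,0],"turn":[0,0,0]},{"slide":[0,0,0],"turn":[0,0,0]},{"slide":[0,0,0],"turn":[0,0,0]}]' -1 40
python3 - <<'E'
from h import *
o=ctrl.get_obs(); a=np.radians(211.5+MY)-1.1;t=mag(-.04,-.067)+.055*np.array([np.cos(a),np.sin(a)]); print(t,(o['eef_rot'].T@np.r_[t-o['position'][:2],0]*100).round(2))
E
```

```text
t: 11.05
position: [0.4935, 0.0684, 0.0836]
eef_rot: [[-0.909, 0.416, 0.005], [0.416, 0.909, 0.001], [-0.004, 0.002, -1.0]]
force: [-0.8, 1.7, 7.3]
width: 0.021
grip_force: 39.5
[0.49361417 0.06972545] [0.05 0.12 0.  ]
```

```bash

python3 -m handwheel '[{"slide":[0,0.2,0],"turn":[0,0,0]},{"slide":[0.05,0.45,0],"turn":[0,0,0]},{"slide":[0.05,0.45,0],"turn":[0,0,0]},{"slide":[0.05,0.45,0],"turn":[0,0,0]}]'
python3 -m handwheel '[{"slide":[0.05,-0.1,0],"turn":[0,0,0]},{"slide":[0.05,-0.1,0],"turn":[0,0,0]},{"slide":[0.05,-0.1,-5],"turn":[0,0,0]},{"slide":[0.05,-0.1,-9],"turn":[0,0,0]},{"slide":[0.05,-3,-9],"turn":[0,0,0]},{"slide":[0.05,-6,-9],"turn":[0,0,0]},{"slide":[0.05,-6,-9],"turn":[0,0,0]}]' 0.3 >/dev/null
python3 - <<'E'
from h import *
lever('w4'); lever('t4','top'); print(mag(0,.18)); go(np.r_[mag(0,.18),.172],3.5)
im=cv2.imread('pics/t4.png'); H,S,V=cv2.split(cv2.cvtColor(im,cv2.COLOR_BGR2HSV))
v,u=np.where(V<60); P=np.array([px('t4',a,b) for a,b in zip(u,v)]); k=(P[:,2]>.1)&(P[:,2]<.11)&(abs(P[:,0]-.567)<.03)&(abs(P[:,1]-.29)<.03); print(P[k].mean(0),k.sum())
E
```

```text
t: 11.55
position: [0.4942, 0.0701, 0.0835]
eef_rot: [[-0.909, 0.416, 0.002], [0.416, 0.909, -0.004], [-0.004, -0.002, -1.0]]
force: [-2.8, -8.7, 9.4]
width: 0.0214
grip_force: 39.9
lever 991 [0.49404843 0.06918462 0.11469121] 419.49344096871846 226.8859737638749 1.0949712159392209 0.05436323810280527
lever 6 [0.4905099  0.07583559 0.11495205] 327.5 210.0 1.164832253194979 0.06073879456067476
[0.56701126 0.29286426]
slide [ 2.4  29.08 -0.06] turn [ 0.  -0.  61.9]
[0.56681134 0.28941161 0.10530117] 56
```

```bash

python3 -m handwheel '[{"slide":[2.4,29,0],"turn":[0,0,62]},{"slide":[2.4,29,0],"turn":[0,0,62]},{"slide":[2.4,29,0],"turn":[0,0,62]},{"slide":[2.4,29,0],"turn":[0,0,62]},{"slide":[2.4,29,0],"turn":[0,0,62]},{"slide":[2.4,29,0],"turn":[0,0,62]},{"slide":[2.4,29,0],"turn":[0,0,62]},{"slide":[2.4,29,0],"turn":[0,0,62]}]'
python3 - <<'E'
from h import *
im,d,i=snap('wrist','w5'); H,S,V=cv2.split(cv2.cvtColor(im,cv2.COLOR_BGR2HSV))
v,u=np.where(V<60); P=np.array([px('w5',a,b) for a,b in zip(u,v)]); k=(P[:,2]>.1)&(P[:,2]<.11)&(abs(P[:,0]-.567)<.03)&(abs(P[:,1]-.29)<.03); print(P[k].mean(0),k.sum())
go(np.r_[P[k].mean(0)[:2],.078],3.5)
E
```

```text
t: 13.52
position: [0.5659, 0.292, 0.1707]
eef_rot: [[-0.062, 0.998, -0.001], [0.998, 0.062, -0.0], [-0.0, -0.001, -1.0]]
force: [0.0, 0.4, 1.0]
width: 0.0555
grip_force: 0.0
[0.56811283 0.29103111 0.10509953] 1042
slide [-0.07  0.21  9.29] turn [-0.  0.  0.]
```

```bash

python3 -m handwheel '[{"slide":[-0.05,0.2,5],"turn":[0,0,0]},{"slide":[-0.05,0.2,9.3],"turn":[0,0,0]},{"slide":[-0.05,0.2,9.3],"turn":[0,0,0]}]' >/dev/null
python3 -m handwheel '[{"slide":[0,0,0],"turn":[0,0,0]},{"slide":[0,0,0],"turn":[0,0,0]},{"slide":[0,0,0],"turn":[0,0,0]},{"slide":[0,0,0],"turn":[0,0,0]},{"slide":[0,0,0],"turn":[0,0,0]}]' -1 60
python3 -m handwheel '[{"slide":[-1.2,0,0],"turn":[0,0,0]},{"slide":[-2.4,0,0],"turn":[0,0,0]},{"slide":[-3.6,0,0],"turn":[0,0,0]},{"slide":[-4.8,0,0],"turn":[0,0,0]},{"slide":[-6.0,0,0],"turn":[0,0,0]},{"slide":[-7.2,0,0],"turn":[0,0,0]},{"slide":[-8.2,0,0],"turn":[0,0,0]},{"slide":[-8.7,0,0],"turn":[0,0,0]}]'
python3 -m handwheel '[{"slide":[-0.5,0,0],"turn":[0,0,0]},{"slide":[-0.5,0,0],"turn":[0,0,0]}]'
python3 - <<'E'
from h import *
o=ctrl.get_obs(); print(mag(0,.09)); im,d,i=snap('scene','s5'); cv2.imwrite('pics/s5c.png',cv2.resize(im[150:290,220:420],(800,560)))
E
```

```text
t: 14.58
position: [0.5681, 0.2919, 0.081]
eef_rot: [[-0.059, 0.998, -0.0], [0.998, 0.059, 0.001], [0.001, -0.0, -1.0]]
force: [-5.6, -1.1, 6.0]
width: 0.0224
grip_force: 59.0
t: 15.58
position: [0.5732, 0.2067, 0.0811]
eef_rot: [[-0.059, 0.998, -0.0], [0.998, 0.059, 0.004], [0.004, 0.0, -1.0]]
force: [-5.5, 4.0, 5.9]
width: 0.0225
grip_force: 59.2
t: 15.82
position: [0.5735, 0.202, 0.0811]
eef_rot: [[-0.058, 0.998, -0.0], [0.998, 0.058, 0.004], [0.004, 0.0, -1.0]]
force: [-5.6, 5.5, 5.8]
width: 0.0224
grip_force: 59.1
[0.57250563 0.20303213]
```

View pics/s5c.png

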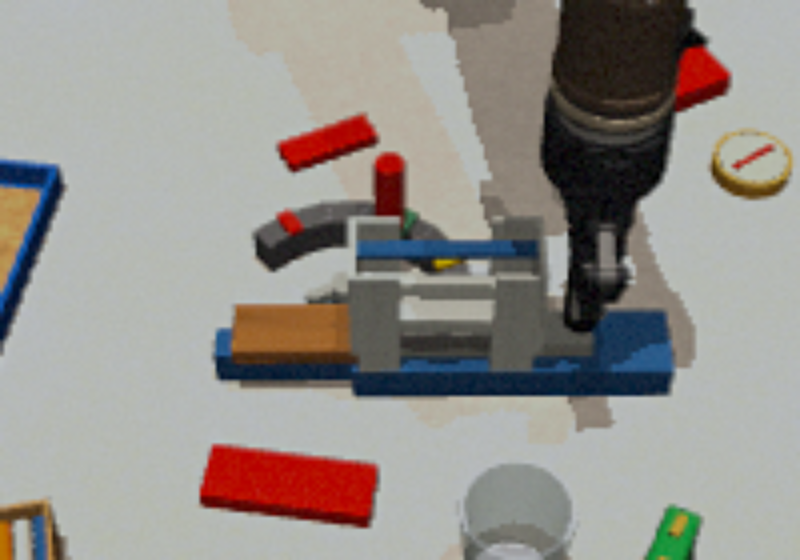

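The oak bar lies on the ledge (crop (233-350,305-360)) and the pusher is fully in. Next I release and grip the oak bar.

```bash

python3 -m handwheel '[{"slide":[0,0,0],"turn":[0,0,0]},{"slide":[0,0,0],"turn":[0,0,0]},{"slide":[0,0,0],"turn":[0,0,0]},{"slide":[0,0,-5],"turn":[0,0,0]},{"slide":[0,0,-10],"turn":[0,0,0]},{"slide":[-4,0,-10],"turn":[0,0,0]},{"slide":[-9,0,-10],"turn":[0,0,0]},{"slide":[-15,0,-10],"turn":[0,0,0]}]' 0.3 >/dev/null
python3 - <<'E'
from h import *
print(mag(0,-.122)); go(np.r_[mag(0,-.122),.1],3.5)
E
```

```text
[ 0.58544792 -0.00857245]
slide [-5.75 -0.13  7.86] turn [0.1 0.  0. ]
```

```bash

python3 -m handwheel '[{"slide":[-5.8,-0.1,0],"turn":[0,0,0]},{"slide":[-5.8,-0.1,5],"turn":[0,0,0]},{"slide":[-5.8,-0.1,10],"turn":[0,0,0]},{"slide":[-5.8,-0.1,10],"turn":[0,0,0]},{"slide":[-5.8,-0.1,10],"turn":[0,0,0]}]' 0.7
python3 - <<'E'
from h import *
im,d,i=snap('wrist','w6'); st()
H,S,V=cv2.split(cv2.cvtColor(im,cv2.COLOR_BGR2HSV)); v,u=np.where((H<20)&(S>90)); P=np.array([px('w6',a,b) for a,b in zip(u,v)])
k=(P[:,2]>.035)&(P[:,2]<.06)&(abs(P[:,0]-.585)<.04)&(abs(P[:,1]-.0)<.06);print(k.sum(),np.median(P[k],0),cv2.minAreaRect((P[k][:,:2]*1000).astype(np.float32)))
E
```

```text
t: 17.5
position: [0.5865, -0.0081, 0.0795]
eef_rot: [[-0.06, 0.998, 0.002], [0.998, 0.06, -0.0], [-0.0, 0.002, -1.0]]
force: [0.8, -0.9, -0.2]
width: 0.0728
grip_force: 0.0
17.55 [ 0.5874 -0.0081  0.0805] 
 [[-0.06   0.998  0.004]
 [ 0.998  0.06  -0.   ]
 [-0.001  0.004 -1.   ]] 0.07293131889261803 [0.5 0.8 0.9] [-0.09  0.43  1.83 -0.    0.88 -0.15]
7955 [0.58615552 0.00237568 0.04735086] ((586.2738037109375, -0.259246826171875), (39.65758514404297, 60.804439544677734), 3.3848536014556885)
```

View pics/w6.png

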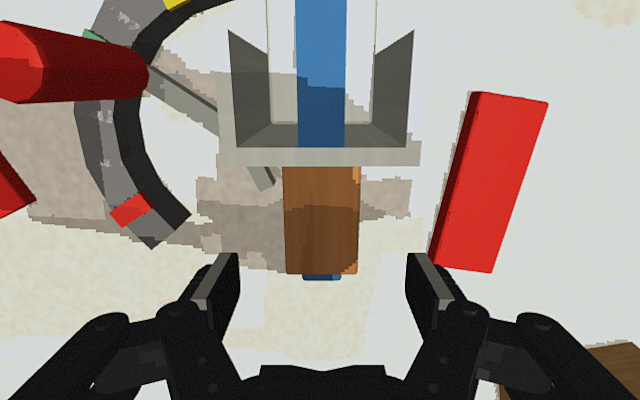

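The oak bar's free part ends at (283-358,272); centre x is 0.586 and its front at y -0.031. I'll grip and slide it clear.

```bash

python3 -m handwheel '[{"slide":[0,0,3],"turn":[0,0,0]},{"slide":[0,0,4.9],"turn":[0,0,0]},{"slide":[0,0,4.9],"turn":[0,0,0]}]' >/dev/null
python3 -m handwheel '[{"slide":[0,0,0],"turn":[0,0,0]},{"slide":[0,0,0],"turn":[0,0,0]},{"slide":[0,0,0],"turn":[0,0,0]},{"slide":[0,0,0],"turn":[0,0,0]}]' -1 60
python3 -m handwheel '[{"slide":[-1,0,0],"turn":[0,0,0]},{"slide":[-2,0,0],"turn":[0,0,0]},{"slide":[-3,0,0],"turn":[0,0,0]},{"slide":[-4,0,0],"turn":[0,0,0]},{"slide":[-4.3,0,0],"turn":[0,0,0]},{"slide":[-4.3,0,0],"turn":[0,0,0]}]'
python3 -m handwheel '[{"slide":[0,0,0],"turn":[0,0,0]},{"slide":[0,0,0],"turn":[0,0,0]},{"slide":[1,0,0],"turn":[0,0,0]},{"slide":[2.2,0,0],"turn":[0,0,0]},{"slide":[3.3,0,0],"turn":[0,0,0]},{"slide":[3.3,0,0],"turn":[0,0,0]}]' 0.4
python3 -m handwheel '[{"slide":[0,0,0],"turn":[0,0,0]},{"slide":[0,0,0],"turn":[0,0,0]},{"slide":[0,0,0],"turn":[0,0,0]},{"slide":[0,0,0],"turn":[0,0,0]}]' -1 80
python3 -m handwheel '[{"slide":[0,0,-3],"turn":[0,0,0]},{"slide":[0,0,-7],"turn":[0,0,0]},{"slide":[0,0,-7],"turn":[0,0,0]}]'
python3 - <<'E'
from h import *
im,d,i=snap('wrist','w7')
H,S,V=cv2.split(cv2.cvtColor(im,cv2.COLOR_BGR2HSV)); v,u=np.where((H<20)&(S>90)); P=np.array([px('w7',a,b) for a,b in zip(u,v)]); o=ctrl.get_obs()
Q=(P-o['position'])@o['eef_rot']; k=(abs(Q[:,0])<.08)&(abs(Q[:,1])<.03)&(abs(Q[:,2])<.03); print(k.sum(),Q[k].min(0),Q[k].max(0))
# tray
im,d,i=snap('top','t7'); d=np.load('pics/t7.npy'); v,u=np.mgrid[0:400,0:640]; kk=K(i); P=(np.stack([(u-i['cx'])/kk*d,(v-i['cy'])/kk*d,d],-1)-i['t'])@i['R']
H,S,V=cv2.split(cv2.cvtColor(im,cv2.COLOR_BGR2HSV)); m=(H>100)&(H<125)&(S>150)&(u>380)&(u<500)&(P[...,2]>.018)&(P[...,2]<.032); print(cv2.minAreaRect((P[m][:,:2]*1000).astype(np.float32)))
E
```

```text
t: 18.42
position: [0.5865, -0.0082, 0.0307]
eef_rot: [[-0.06, 0.998, 0.003], [0.998, 0.06, -0.0], [-0.0, 0.003, -1.0]]
force: [-0.6, 1.1, 6.7]
width: 0.0393
grip_force: 61.8
t: 19.18
position: [0.5891, -0.0507, 0.0307]
eef_rot: [[-0.058, 0.998, 0.003], [0.998, 0.058, 0.001], [0.001, 0.003, -1.0]]
force: [-0.3, 1.6, 5.3]
width: 0.0388
grip_force: 61.9
t: 19.92
position: [0.5855, -0.0168, 0.0291]
eef_rot: [[-0.061, 0.998, -0.0], [0.998, 0.061, 0.0], [0.0, -0.0, -1.0]]
force: [0.4, 0.4, -0.0]
width: 0.0598
grip_force: 0.0
t: 20.42
position: [0.5864, -0.0183, 0.0296]
eef_rot: [[-0.059, 0.998, 0.001], [0.998, 0.059, -0.0], [-0.0, 0.001, -1.0]]
force: [-0.5, 0.5, 3.4]
width: 0.0387
grip_force: 81.0
t: 20.8
position: [0.5885, -0.0185, 0.1023]
eef_rot: [[-0.059, 0.998, 0.007], [0.998, 0.059, -0.001], [-0.001, 0.007, -1.0]]
force: [-0.5, -0.6, -0.7]
width: 0.0384
grip_force: 80.7
22241 [-0.04009441 -0.02996446 -0.02920111] [ 0.05442029  0.02888275 -0.00213321]
((550.4107055664062, -293.1839599609375), (198.43984985351562, 269.7554626464844), 85.18692779541016)
```

View pics/w7.png

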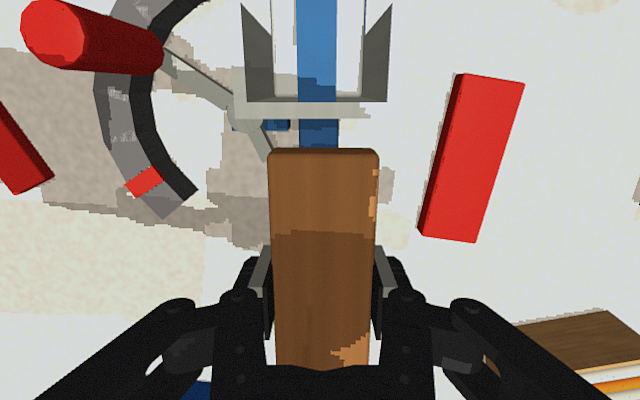

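The bar is held centred, spanning crop columns 268-378. The tray has been knocked to (0.550,-0.293). Now the first slot.

```bash
cat >> h.py <<'E'
def tray(f,n='top'):
    im,d,i=snap(n,f); v,u=np.mgrid[0:400,0:640]; k=K(i); P=(np.stack([(u-i['cx'])/k*d,(v-i['cy'])/k*d,d],-1)-i['t'])@i['R']
    H,S,V=cv2.split(cv2.cvtColor(im,cv2.COLOR_BGR2HSV)); m=(H>100)&(H<125)&(S>150)&(P[...,1]<-.12)&(P[...,2]>.018)&(P[...,2]<.032); r=cv2.minAreaRect((P[m][:,:2]*1000).astype(np.float32)); print('tray',r)
    m=((H<8)|(H>172))&(S>170)&(P[...,2]>.012)&(P[...,2]<.021)&(P[...,0]>.6); print('red',m.sum(),cv2.minAreaRect((P[m][:,:2]*1000).astype(np.float32)) if m.sum()>9 else 0)
    return P,H,S,V
TC=np.array([.5504,-.2932]); TY=-4.8
def slot(x,y):
    a=np.radians(TY); return TC+[np.cos(a)*x-np.sin(a)*y,np.sin(a)*x+np.cos(a)*y]
E
python3 -c "
from h import *
print(slot(.062,-.045));go(np.r_[slot(.062,-.045),.11],85.2)"
```

```text
[ 0.60841705 -0.3432302 ]
slide [-32.59   0.38  -1.12] turn [ -0.   -0.  -81.8]
```

```bash

python3 -m handwheel '[{"slide":[-32.6,0.4,-1],"turn":[0,0,-81.8]},{"slide":[-32.6,0.4,-1],"turn":[0,0,-81.8]},{"slide":[-32.6,0.4,-1],"turn":[0,0,-81.8]},{"slide":[-32.6,0.4,-1],"turn":[0,0,-81.8]},{"slide":[-32.6,0.4,-1],"turn":[0,0,-81.8]},{"slide":[-32.6,0.4,-1],"turn":[0,0,-81.8]},{"slide":[-32.6,0.4,-1],"turn":[0,0,-81.8]},{"slide":[-32.6,0.4,-1],"turn":[0,0,-81.8]}]' >/dev/null
python3 -m handwheel '[{"slide":[0,0,0],"turn":[0,0,0]},{"slide":[0,0,0],"turn":[0,0,0]}]'
python3 - <<'E'
from h import *
go(np.r_[slot(.062,-.045),.011],85.2)
P,H,S,V=tray('t8')
im,d,i=snap('wrist','w8'); H,S,V=cv2.split(cv2.cvtColor(im,cv2.COLOR_BGR2HSV))
E
```

```text
t: 22.15
position: [0.6083, -0.3426, 0.1075]
eef_rot: [[-0.996, 0.085, -0.002], [0.085, 0.996, 0.001], [0.002, 0.001, -1.0]]
force: [0.0, 0.2, -0.9]
width: 0.0382
grip_force: 80.7
slide [-0.04 -0.07  9.65] turn [ 0.1 -0.1 -0.1]
tray ((550.1676635742188, -292.4947509765625), (198.1164093017578, 268.98291015625), 85.056640625)
red 458 ((683.0415649414062, 16.508403778076172), (107.30603790283203, 38.45708084106445), 83.7548599243164)
```

View pics/w8.png

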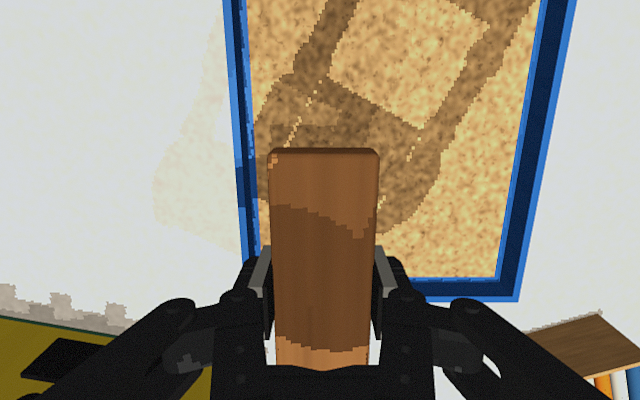

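The wrist view shows the oak bar aligned with the tray and clear of its left wall (inner edge at about column 258).

```bash

python3 -m handwheel '[{"slide":[0,-0.05,4],"turn":[0,0,0]},{"slide":[0,-0.05,7.5],"turn":[0,0,0]},{"slide":[0,-0.05,9],"turn":[0,0,0]},{"slide":[0,-0.05,9.7],"turn":[0,0,0]},{"slide":[0,-0.05,9.7],"turn":[0,0,0]}]'
python3 -m handwheel '[{"slide":[0,0,0],"turn":[0,0,0]},{"slide":[0,0,0],"turn":[0,0,0]},{"slide":[0,0,-2],"turn":[0,0,0]},{"slide":[0,0,-7],"turn":[0,0,0]},{"slide":[0,0,-13],"turn":[0,0,0]},{"slide":[0,0,-17],"turn":[0,0,0]},{"slide":[0,0,-17],"turn":[0,0,0]}]' 0.25
python3 -c "
from h import *
im,d,i=snap('wrist','w9');tray('t9')
p=mag(0,.088);print(p);go(np.r_[p,.18],3.5)"
```

```text
t: 22.88
position: [0.6101, -0.3443, 0.0134]
eef_rot: [[-0.996, 0.084, 0.002], [0.084, 0.996, -0.001], [-0.002, -0.001, -1.0]]
force: [-0.1, 0.1, -1.4]
width: 0.0386
grip_force: 80.6
t: 23.75
position: [0.6127, -0.346, 0.1904]
eef_rot: [[-0.996, 0.083, 0.011], [0.083, 0.996, -0.007], [-0.012, -0.006, -1.0]]
force: [-0.6, 0.1, 0.6]
width: 0.0537
grip_force: 0.0
tray ((550.0792846679688, -292.5494079589844), (198.60061645507812, 269.338134765625), 84.92698669433594)
red 452 ((682.7595825195312, 16.390029907226562), (106.69046783447266, 39.446475982666016), 84.72374725341797)
[0.57262773 0.20103586]
slide [ 8.22 54.    0.32] turn [ 0.   0.1 81.7]
```

View pics/w9.png

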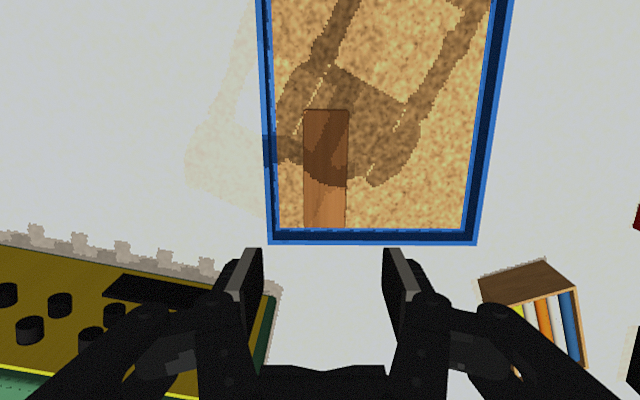

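Oak lies flat in the tray at (303-348,110-228). Next I draw the pusher home.

```bash

python3 -m handwheel '[{"slide":[8.2,54.1,0.3],"turn":[0,0,81.7]},{"slide":[8.2,54.1,0.3],"turn":[0,0,81.7]},{"slide":[8.2,54.1,0.3],"turn":[0,0,81.7]},{"slide":[8.2,54.1,0.3],"turn":[0,0,81.7]},{"slide":[8.2,54.1,0.3],"turn":[0,0,81.7]},{"slide":[8.2,54.1,0.3],"turn":[0,0,81.7]},{"slide":[8.2,54.1,0.3],"turn":[0,0,81.7]},{"slide":[8.2,54.1,0.3],"turn":[0,0,81.7]}]'
python3 -c "
from h import *
go([.5735,.202,.18],3.5)"
```

```text
t: 24.85
position: [0.575, 0.1428, 0.1774]
eef_rot: [[-0.056, 0.998, -0.004], [0.998, 0.056, -0.001], [-0.001, -0.004, -1.0]]
force: [1.3, 0.3, 0.3]
width: 0.0533
grip_force: 0.0
slide [ 5.92  0.18 -0.26] turn [-0.2  0.  -0.3]
```

```bash

python3 -m handwheel '[{"slide":[5.9,0,0],"turn":[0,0,-0.3]},{"slide":[5.9,0,0],"turn":[0,0,-0.3]},{"slide":[5.9,0,5],"turn":[0,0,-0.3]},{"slide":[5.9,0,9.6],"turn":[0,0,-0.3]},{"slide":[5.9,0,9.6],"turn":[0,0,-0.3]}]' 0.25
python3 -m handwheel '[{"slide":[0,0,0],"turn":[0,0,0]},{"slide":[0,0,0],"turn":[0,0,0]},{"slide":[0,0,0],"turn":[0,0,0]},{"slide":[0,0,0],"turn":[0,0,0]}]' -1 60
python3 -m handwheel '[{"slide":[1.2,0,0],"turn":[0,0,0]},{"slide":[2.4,0,0],"turn":[0,0,0]},{"slide":[3.6,0,0],"turn":[0,0,0]},{"slide":[4.8,0,0],"turn":[0,0,0]},{"slide":[6,0,0],"turn":[0,0,0]},{"slide":[7.2,0,0],"turn":[0,0,0]},{"slide":[8.2,0,0],"turn":[0,0,0]},{"slide":[9.2,0,0],"turn":[0,0,0]}]'
python3 -m handwheel '[{"slide":[0.3,0,0],"turn":[0,0,0]},{"slide":[0.3,0,0],"turn":[0,0,0]}]'
python3 -c "
from h import *
im,d,i=snap('scene','s10'); im=im[150:290,220:420]; cv2.imwrite('pics/s10c.png',cv2.resize(im,(800,560)))"
```

```text
t: 25.48
position: [0.5678, 0.1977, 0.0777]
eef_rot: [[-0.066, 0.998, -0.013], [0.998, 0.066, -0.004], [-0.003, -0.013, -1.0]]
force: [-0.6, -0.2, 0.1]
width: 0.0535
grip_force: 0.0
t: 25.98
position: [0.5736, 0.2001, 0.0858]
eef_rot: [[-0.066, 0.998, 0.001], [0.998, 0.066, -0.0], [-0.0, 0.001, -1.0]]
force: [-4.2, -2.1, 5.2]
width: 0.0224
grip_force: 59.6
t: 26.98
position: [0.5682, 0.2901, 0.0857]
eef_rot: [[-0.069, 0.998, 0.002], [0.998, 0.069, -0.005], [-0.005, 0.002, -1.0]]
force: [-0.2, -24.9, 10.3]
width: 0.0223
grip_force: 60.1
t: 27.22
position: [0.5682, 0.29, 0.0857]
eef_rot: [[-0.069, 0.998, 0.001], [0.998, 0.069, -0.009], [-0.009, 0.0, -1.0]]
force: [-2.6, -15.4, 9.0]
width: 0.0222
grip_force: 60.0
```

View pics/s10c.png

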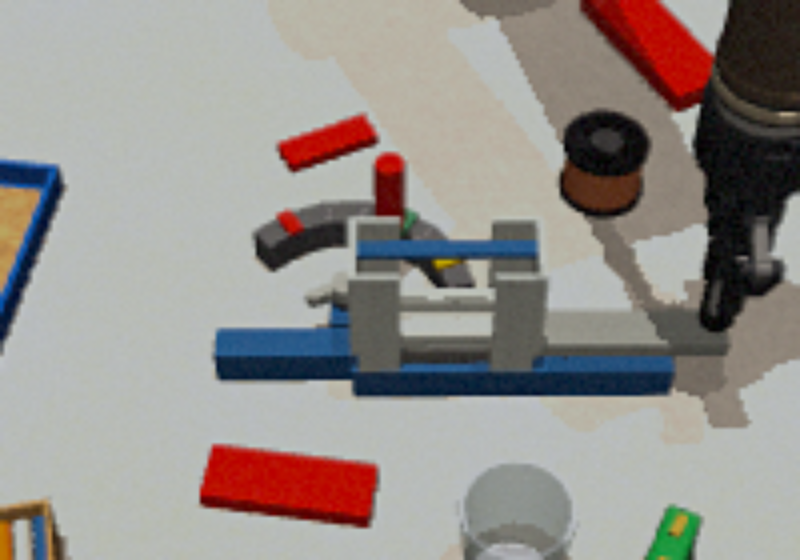

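The pusher is home and the next bar (grey) has dropped into the window at (400-490,345). I'll push it out.

```bash

python3 -m handwheel '[{"slide":[-1.2,0,0],"turn":[0,0,0.5]},{"slide":[-2.4,0,0],"turn":[0,0,0.5]},{"slide":[-3.6,0,0],"turn":[0,0,0.5]},{"slide":[-4.8,0,0],"turn":[0,0,0.5]},{"slide":[-6.0,0,0],"turn":[0,0,0.5]},{"slide":[-7.2,0,0],"turn":[0,0,0.5]},{"slide":[-8.6,0,0],"turn":[0,0,0.5]},{"slide":[-9.5,0,0],"turn":[0,0,0.5]}]'
python3 -m handwheel '[{"slide":[0,0,0],"turn":[0,0,0]},{"slide":[0,0,0],"turn":[0,0,0]}]'
python3 -m handwheel '[{"slide":[0,0,0],"turn":[0,0,0]},{"slide":[0,0,0],"turn":[0,0,0]},{"slide":[0,0,0],"turn":[0,0,0]},{"slide":[0,0,-5],"turn":[0,0,0]},{"slide":[0,0,-10],"turn":[0,0,0]},{"slide":[-4,0,-10],"turn":[0,0,0]},{"slide":[-9,0,-10],"turn":[0,0,0]},{"slide":[-15,0,-10],"turn":[0,0,0]}]' 0.3 >/dev/null
python3 -m handwheel '[{"slide":[-5.8,0,0],"turn":[0,0,0]},{"slide":[-5.8,0,4],"turn":[0,0,0]},{"slide":[-5.8,0,9],"turn":[0,0,0]},{"slide":[-5.8,0,9],"turn":[0,0,0]}]' 0.7
cat >> h.py <<'E'
def ledge(f):
    im,d,i=snap('wrist',f); v,u=np.mgrid[0:400,0:640]; k=K(i); P=(np.stack([(u-i['cx'])/k*d,(v-i['cy'])/k*d,d],-1)-i['t'])@i['R']
    m=(P[...,2]>.039)&(P[...,2]<.053)&(abs(P[...,0]-.586)<.028)&(P[...,1]<.04)&(P[...,1]>-.08); print('bar',m.sum(),cv2.minAreaRect((P[m][:,:2]*1000).astype(np.float32)),np.median(P[m],0))
E
python3 -c "
from h import *
st();ledge('w11');go(np.r_[mag(0,-.122),.034],3.5)"
```

```text
t: 28.28
position: [0.5735, 0.2021, 0.0858]
eef_rot: [[-0.058, 0.998, 0.001], [0.998, 0.058, 0.003], [0.003, 0.001, -1.0]]
force: [-5.7, 3.8, 7.5]
width: 0.0224
grip_force: 59.8
t: 28.52
position: [0.5736, 0.2008, 0.0857]
eef_rot: [[-0.059, 0.998, 0.001], [0.998, 0.059, 0.001], [0.001, 0.001, -1.0]]
force: [-5.1, 0.1, 8.0]
width: 0.0227
grip_force: 59.9
t: 30.02
position: [0.5808, -0.0074, 0.089]
eef_rot: [[-0.057, 0.998, -0.011], [0.998, 0.057, 0.001], [0.001, -0.011, -1.0]]
force: [-0.4, 0.7, -0.1]
width: 0.0728
grip_force: 0.0
30.02 [ 0.5808 -0.0074  0.089 ] 
 [[-0.057  0.998 -0.011]
 [ 0.998  0.057  0.001]
 [ 0.001 -0.011 -1.   ]] 0.07281522744772378 [-0.4  0.7 -0.1] [-0.09  0.41  1.83 -0.    0.91 -0.14]
bar 7611 ((583.8432006835938, 0.3896331787109375), (49.55294418334961, 62.13167953491211), 3.6783103942871094) [0.5879572  0.00398238 0.04913103]
slide [-0.14  0.22  5.77] turn [-0.3 -0.  -0.2]
```

```bash

python3 -m handwheel '[{"slide":[0,0.1,3],"turn":[0,0,0]},{"slide":[0,0.1,5.6],"turn":[0,0,0]},{"slide":[0,0.1,5.6],"turn":[0,0,0]}]'
python3 -m handwheel '[{"slide":[0,0,0],"turn":[0,0,0]},{"slide":[0,0,0],"turn":[0,0,0]},{"slide":[0,0,0],"turn":[0,0,0]},{"slide":[0,0,0],"turn":[0,0,0]}]' -1 60
python3 -m handwheel '[{"slide":[-1,0,0],"turn":[0,0,0]},{"slide":[-2,0,0],"turn":[0,0,0]},{"slide":[-3,0,0],"turn":[0,0,0]},{"slide":[-4,0,0],"turn":[0,0,0]},{"slide":[-4.3,0,0],"turn":[0,0,0]},{"slide":[-4.3,0,0],"turn":[0,0,0]}]'
python3 -m handwheel '[{"slide":[0,0,0],"turn":[0,0,0]},{"slide":[0,0,0],"turn":[0,0,0]},{"slide":[1,0,0],"turn":[0,0,0]},{"slide":[2.2,0,0],"turn":[0,0,0]},{"slide":[3.3,0,0],"turn":[0,0,0]},{"slide":[3.3,0,0],"turn":[0,0,0]}]' 0.4
python3 -m handwheel '[{"slide":[0,0,0],"turn":[0,0,0]},{"slide":[0,0,0],"turn":[0,0,0]},{"slide":[0,0,0],"turn":[0,0,0]},{"slide":[0,0,0],"turn":[0,0,0]}]' -1 80
python3 -m handwheel '[{"slide":[0,0,-3],"turn":[0,0,0]},{"slide":[0,0,-7],"turn":[0,0,0]},{"slide":[0,0,-7],"turn":[0,0,0]}]'
cat >> h.py <<'E'
def held(f):
    im,d,i=snap('wrist',f); o=ctrl.get_obs(); v,u=np.mgrid[0:400,0:640]; k=K(i); P=((np.stack([(u-i['cx'])/k*d,(v-i['cy'])/k*d,d],-1)-i['t'])@i['R']-o['position'])@o['eef_rot']
    m=(abs(P[...,1])<.017)&(P[...,0]>.012)&(P[...,0]<.09)&(abs(P[...,2])<.04); Q=P[m]; a=np.polyfit(Q[:,0],Q[:,2],1); print('held far end',np.percentile(Q[:,0],[50,99]),'top z',np.median(Q[:,2]),'pitch deg',np.degrees(np.arctan(a[0])))
E
python3 -c "
from h import *
held('w12');tray('t12');go(np.r_[slot(.06,.045),.11],85.2)"
```

```text
t: 30.45
position: [0.5864, -0.007, 0.038]
eef_rot: [[-0.058, 0.998, -0.001], [0.998, 0.058, -0.0], [0.0, -0.001, -1.0]]
force: [0.5, 0.2, -0.0]
width: 0.0726
grip_force: 0.0
t: 30.95
position: [0.5883, -0.0074, 0.0402]
eef_rot: [[-0.058, 0.998, 0.004], [0.998, 0.058, -0.001], [-0.001, 0.004, -1.0]]
force: [-1.2, 1.1, 6.4]
width: 0.0386
grip_force: 61.6
t: 31.7
position: [0.5911, -0.0499, 0.0402]
eef_rot: [[-0.057, 0.998, 0.005], [0.998, 0.057, 0.001], [0.0, 0.005, -1.0]]
force: [-0.1, 2.3, 6.3]
width: 0.0383
grip_force: 61.4
t: 32.45
position: [0.5866, -0.016, 0.0374]
eef_rot: [[-0.06, 0.998, -0.0], [0.998, 0.06, 0.0], [0.0, -0.0, -1.0]]
force: [0.0, 0.4, -0.1]
width: 0.0596
grip_force: 0.0
t: 32.95
position: [0.5875, -0.0175, 0.038]
eef_rot: [[-0.057, 0.998, 0.001], [0.998, 0.057, -0.0], [-0.0, 0.001, -1.0]]
force: [-0.1, 0.9, 3.1]
width: 0.0379
grip_force: 82.3
t: 33.33
position: [0.5894, -0.0178, 0.1103]
eef_rot: [[-0.058, 0.998, 0.006], [0.998, 0.058, -0.001], [-0.001, 0.006, -1.0]]
force: [0.7, -1.0, -1.6]
width: 0.0382
grip_force: 81.8
held far end [0.04463194 0.08897784] top z -0.008567405121721107 pitch deg -5.535193558026801
tray ((570.192626953125, -366.12884521484375), (341.519775390625, 321.41033935546875), 85.148193359375)
red 226 ((699.39599609375, 128.4185791015625), (231.7630615234375, 39.64228057861328), 80.30899810791016)
slide [-23.72   1.42  -0.32] turn [ -0.1  -0.1 -81.9]
```

```bash
cat >> h.py <<'E'
def cloud(f,n):
    im=cv2.imread(f'pics/{f}.png'); d=np.load(f'pics/{f}.npy'); i=np.load(f'pics/{f}_i.npz'); v,u=np.mgrid[0:400,0:640]; k=K(i); P=(np.stack([(u-i['cx'])/k*d,(v-i['cy'])/k*d,d],-1)-i['t'])@i['R']
    return P,cv2.split(cv2.cvtColor(im,cv2.COLOR_BGR2HSV))
def comps(m,P,amin=60):
    n,l,s,c=cv2.connectedComponentsWithStats(m.astype(np.uint8),connectivity=8)
    for k in range(1,n):
        if s[k,4]>=amin:
            q=P[l==k]; r=cv2.minAreaRect((q[:,:2]*1000).astype(np.float32)); print('  n',s[k,4],np.round(r[0],1),np.round(r[1],1),round(r[2],1),'z',np.median(q[:,2]).round(4))
def tray(f):
    snap('top',f); P,(H,S,V)=cloud(f,'top'); Z=P[...,2]
    print('tray'); comps((H>100)&(H<125)&(S>150)&(P[...,1]<-.12)&(Z>.018)&(Z<.032),P,100)
    print('red'); comps(((H<8)|(H>172))&(S>170)&(Z>.01)&(Z<.023)&(P[...,0]>.6),P,60)
def held(f):
    snap('wrist',f); o=ctrl.get_obs(); P,_=cloud(f,'wrist'); P=(P-o['position'])@o['eef_rot']
    m=(abs(P[...,1])<.015)&(P[...,0]>.012)&(P[...,0]<.09); Q=P[m]; z=np.median(Q[(Q[:,0]<.04)][:,2]); Q=Q[abs(Q[:,2]-z)<.007]; a=np.polyfit(Q[:,0],Q[:,2],1); print('held far end',np.percentile(Q[:,0],[50,99]),'top z',z,'pitch deg',np.degrees(np.arctan(a[0])))
E
python3 -c "
from h import *
held('w13');tray('t13')"
```

```text
held far end [0.03547275 0.07021444] top z -0.008564671417904218 pitch deg 0.8944480871831283
tray
  n 429 [ 549.9 -293.6] [199.7 268.7] 85.1 z 0.0241
red
  n 229 [685.2  42.5] [52.6 39.7] 87.7 z 0.0162
```

```bash

python3 -m handwheel '[{"slide":[-23.7,1.4,-0.5],"turn":[0,0,-81.9]},{"slide":[-23.7,1.4,-0.5],"turn":[0,0,-81.9]},{"slide":[-23.7,1.4,-0.5],"turn":[0,0,-81.9]},{"slide":[-23.7,1.4,-0.5],"turn":[0,0,-81.9]},{"slide":[-23.7,1.4,-0.5],"turn":[0,0,-81.9]},{"slide":[-23.7,1.4,-0.5],"turn":[0,0,-81.9]},{"slide":[-23.7,1.4,-0.5],"turn":[0,0,-81.9]},{"slide":[-23.7,1.4,-0.5],"turn":[0,0,-81.9]}]' >/dev/null
python3 -m handwheel '[{"slide":[0,0,0],"turn":[0,0,0]},{"slide":[0,0,0],"turn":[0,0,0]}]'
python3 -c "
from h import *
held('w14');tray('t14');go(np.r_[slot(.06,.045),.016],85.2)"
```

```text
t: 34.78
position: [0.6137, -0.2527, 0.1112]
eef_rot: [[-0.996, 0.085, -0.002], [0.085, 0.996, 0.001], [0.002, 0.001, -1.0]]
force: [-0.3, 0.5, -1.4]
width: 0.0384
grip_force: 81.6
held far end [0.0356637  0.05505953] top z -0.008509465016321854 pitch deg 0.7771546804371118
tray
  n 164 [ 487.3 -205. ] [206.9  94.3] 27.5 z 0.025
red
  n 471 [683.   16.5] [106.6  39.2] 84.3 z 0.0166
slide [ 0.01 -0.05  9.59] turn [ 0.  -0.1 -0.1]
```

```bash

python3 -m handwheel '[{"slide":[0,0,4],"turn":[0,0,0]},{"slide":[0,0,7.5],"turn":[0,0,0]},{"slide":[0,0,9],"turn":[0,0,0]},{"slide":[0,0,9.6],"turn":[0,0,0]},{"slide":[0,0,9.6],"turn":[0,0,0]},{"slide":[0,0,9.6],"turn":[0,0,0]}]'
python3 -m handwheel '[{"slide":[0,0,0],"turn":[0,0,0]},{"slide":[0,0,0],"turn":[0,0,0]},{"slide":[0,0,-2],"turn":[0,0,0]},{"slide":[0,0,-7],"turn":[0,0,0]},{"slide":[0,0,-13],"turn":[0,0,0]},{"slide":[0,0,-17],"turn":[0,0,0]},{"slide":[0,0,-17],"turn":[0,0,0]}]' 0.25
python3 -c "
from h import *
go([.5735,.202,.182],3.5)"
```

```text
t: 35.62
position: [0.6159, -0.2537, 0.0182]
eef_rot: [[-0.996, 0.084, 0.003], [0.084, 0.997, -0.001], [-0.003, -0.001, -1.0]]
force: [0.9, 0.6, -1.7]
width: 0.0381
grip_force: 81.7
t: 36.5
position: [0.6182, -0.2548, 0.1942]
eef_rot: [[-0.996, 0.083, 0.011], [0.083, 0.997, -0.006], [-0.012, -0.005, -1.0]]
force: [0.2, 0.3, -0.5]
width: 0.0534
grip_force: 0.0
slide [ 8.27 45.16  0.91] turn [ 0.3  0.7 81.7]
```

```bash

python3 -m handwheel '[{"slide":[8.2,45.1,0.6],"turn":[0,0,81.7]},{"slide":[8.2,45.1,0.6],"turn":[0,0,81.7]},{"slide":[8.2,45.1,0.6],"turn":[0,0,81.7]},{"slide":[8.2,45.1,0.6],"turn":[0,0,81.7]},{"slide":[8.2,45.1,0.6],"turn":[0,0,81.7]},{"slide":[8.2,45.1,0.6],"turn":[0,0,81.7]},{"slide":[8.2,45.1,0.6],"turn":[0,0,81.7]},{"slide":[8.2,45.1,0.6],"turn":[0,0,81.7]}]' >/dev/null
python3 -m handwheel '[{"slide":[0,0,0],"turn":[0,0,0]},{"slide":[0,0,0],"turn":[0,0,0]}]'
python3 -c "
from h import *
go([.5735,.202,.08],3.5); snap('top','t15'); P,(H,S,V)=cloud('t15','top'); Z=P[...,2]; m=(H>5)&(H<25)&(P[...,1]<-.12)&(Z>.016)&(Z<.026); print('oak/pvc in tray'); m=(P[...,1]<-.15)&(P[...,1]>-.45)&(P[...,0]>.40)&(P[...,0]<.72)&(Z>.015)&(Z<.027)&~((H>100)&(H<125)&(S>150)); comps(m,P)"
```

```text
t: 37.75
position: [0.5699, 0.2027, 0.18]
eef_rot: [[-0.063, 0.998, -0.001], [0.998, 0.063, -0.001], [-0.001, -0.001, -1.0]]
force: [-0.7, 0.7, 0.3]
width: 0.0535
grip_force: 0.0
slide [-0.08  0.37 10.  ] turn [-0.1  0.1  0.1]
oak/pvc in tray
  n 528 [ 615.4 -252.8] [ 42.3 110.2] 83.3 z 0.0211
  n 526 [ 611.3 -344.2] [ 41.8 110.4] 85.0 z 0.0212
```

Both bars are flat in the tray (top z 0.021). Next: pusher home, then feed the third.

```bash

python3 -m handwheel '[{"slide":[-0.1,0.3,5],"turn":[0,0,0]},{"slide":[-0.1,0.3,9.7],"turn":[0,0,0]},{"slide":[-0.1,0.3,9.7],"turn":[0,0,0]}]' 0.25 >/dev/null
python3 -m handwheel '[{"slide":[0,0,0],"turn":[0,0,0]},{"slide":[0,0,0],"turn":[0,0,0]},{"slide":[0,0,0],"turn":[0,0,0]},{"slide":[0,0,0],"turn":[0,0,0]}]' -1 60
python3 -m handwheel '[{"slide":[1.2,0,0],"turn":[0,0,0]},{"slide":[2.4,0,0],"turn":[0,0,0]},{"slide":[3.6,0,0],"turn":[0,0,0]},{"slide":[4.8,0,0],"turn":[0,0,0]},{"slide":[6,0,0],"turn":[0,0,0]},{"slide":[7.2,0,0],"turn":[0,0,0]},{"slide":[8.2,0,0],"turn":[0,0,0]},{"slide":[9.2,0,0],"turn":[0,0,0]}]'
python3 -m handwheel '[{"slide":[0.2,0,0],"turn":[0,0,0]},{"slide":[0.2,0,0],"turn":[0,0,0]}]'
python3 -m handwheel '[{"slide":[-1.2,0,0],"turn":[0,0,0]},{"slide":[-2.4,0,0],"turn":[0,0,0]},{"slide":[-3.6,0,0],"turn":[0,0,0]},{"slide":[-4.8,0,0],"turn":[0,0,0]},{"slide":[-6.0,0,0],"turn":[0,0,0]},{"slide":[-7.2,0,0],"turn":[0,0,0]},{"slide":[-8.6,0,0],"turn":[0,0,0]},{"slide":[-9.7,0,0],"turn":[0,0,0]}]' >/dev/null
python3 -m handwheel '[{"slide":[0,0,0],"turn":[0,0,0]},{"slide":[0,0,0],"turn":[0,0,0]}]'
python3 -c "
from h import *
snap('top','t16'); P,(H,S,V)=cloud('t16','top'); Z=P[...,2]; m=(abs(P[...,0]-.586)<.04)&(P[...,1]<.045)&(P[...,1]>-.1)&(Z>.04)&(Z<.055); comps(m,P)"
```

```text
t: 38.67
position: [0.5735, 0.2022, 0.0862]
eef_rot: [[-0.061, 0.998, -0.0], [0.998, 0.061, -0.0], [-0.0, -0.0, -1.0]]
force: [-5.6, -0.4, 6.1]
width: 0.0225
grip_force: 59.2
t: 39.67
position: [0.5681, 0.2913, 0.0861]
eef_rot: [[-0.065, 0.998, -0.0], [0.998, 0.065, -0.007], [-0.007, -0.001, -1.0]]
force: [-2.3, -24.5, 10.9]
width: 0.0223
grip_force: 59.7
t: 39.92
position: [0.5681, 0.2912, 0.0861]
eef_rot: [[-0.063, 0.998, -0.001], [0.998, 0.063, -0.009], [-0.009, -0.001, -1.0]]
force: [-4.4, -14.9, 8.9]
width: 0.0222
grip_force: 59.6
t: 41.18
position: [0.5736, 0.2012, 0.0862]
eef_rot: [[-0.06, 0.998, 0.0], [0.998, 0.06, 0.003], [0.003, 0.001, -1.0]]
force: [-5.1, 3.9, 4.8]
width: 0.0221
grip_force: 59.3
  n 375 [585.    5.5] [40.9 74.9] 2.0 z 0.0463
```

```bash

python3 -m handwheel '[{"slide":[0,0,0],"turn":[0,0,0]},{"slide":[0,0,0],"turn":[0,0,0]},{"slide":[0,0,0],"turn":[0,0,0]},{"slide":[0,0,-5],"turn":[0,0,0]},{"slide":[0,0,-10],"turn":[0,0,0]},{"slide":[-4,0,-10],"turn":[0,0,0]},{"slide":[-9,0,-10],"turn":[0,0,0]},{"slide":[-15,0,-10],"turn":[0,0,0]}]' 0.3 >/dev/null
python3 -m handwheel '[{"slide":[-5.8,0,0],"turn":[0,0,0]},{"slide":[-5.8,0,4],"turn":[0,0,0]},{"slide":[-5.8,0,9],"turn":[0,0,0]},{"slide":[-5.8,0,9],"turn":[0,0,0]}]' 0.7 >/dev/null
python3 -m handwheel '[{"slide":[0,0,0],"turn":[0,0,0]},{"slide":[0,0,0],"turn":[0,0,0]}]' 
python3 -c "
from h import *
ledge('w17');go(np.r_[mag(0,-.122),.034],3.5)"
```

```text
t: 42.98
position: [0.5887, -0.0082, 0.0962]
eef_rot: [[-0.062, 0.998, 0.005], [0.998, 0.062, -0.0], [-0.001, 0.005, -1.0]]
force: [1.1, 0.5, 1.1]
width: 0.0726
grip_force: 0.0
bar 7443 ((582.3335571289062, 0.6210861206054688), (46.2137565612793, 64.98251342773438), 3.4969682693481445) [0.58518711 0.00362207 0.04621801]
slide [-0.02 -0.34  6.21] turn [0.3 0.  0. ]
```

```bash

python3 -m handwheel '[{"slide":[0,-0.2,3],"turn":[0,0,0]},{"slide":[0,-0.2,6.2],"turn":[0,0,0]},{"slide":[0,-0.2,6.2],"turn":[0,0,0]}]'
python3 -m handwheel '[{"slide":[0,0,0],"turn":[0,0,0]},{"slide":[0,0,0],"turn":[0,0,0]},{"slide":[0,0,0],"turn":[0,0,0]},{"slide":[0,0,0],"turn":[0,0,0]}]' -1 60
python3 -m handwheel '[{"slide":[-1,0,0],"turn":[0,0,0]},{"slide":[-2,0,0],"turn":[0,0,0]},{"slide":[-3,0,0],"turn":[0,0,0]},{"slide":[-4,0,0],"turn":[0,0,0]},{"slide":[-4.3,0,0],"turn":[0,0,0]},{"slide":[-4.3,0,0],"turn":[0,0,0]}]'
python3 -m handwheel '[{"slide":[0,0,0],"turn":[0,0,0]},{"slide":[0,0,0],"turn":[0,0,0]},{"slide":[1,0,0],"turn":[0,0,0]},{"slide":[2.2,0,0],"turn":[0,0,0]},{"slide":[3.3,0,0],"turn":[0,0,0]},{"slide":[3.3,0,0],"turn":[0,0,0]}]' 0.4
python3 -m handwheel '[{"slide":[0,0,0],"turn":[0,0,0]},{"slide":[0,0,0],"turn":[0,0,0]},{"slide":[0,0,0],"turn":[0,0,0]},{"slide":[0,0,0],"turn":[0,0,0]}]' -1 80
python3 -m handwheel '[{"slide":[0,0,-3],"turn":[0,0,0]},{"slide":[0,0,-7],"turn":[0,0,0]},{"slide":[0,0,-7],"turn":[0,0,0]}]'
python3 -c "
from h import *
tray('t18');go(np.r_[slot(-.062,-.045),.11],85.2)"
```

```text
t: 43.4
position: [0.5828, -0.008, 0.0305]
eef_rot: [[-0.062, 0.998, -0.004], [0.998, 0.062, 0.0], [0.001, -0.004, -1.0]]
force: [-0.5, -0.2, 1.3]
width: 0.0724
grip_force: 0.0
t: 43.9
position: [0.5867, -0.0085, 0.0339]
eef_rot: [[-0.061, 0.998, 0.005], [0.998, 0.061, -0.0], [-0.001, 0.005, -1.0]]
force: [-0.8, -0.5, 5.7]
width: 0.0386
grip_force: 62.1
t: 44.65
position: [0.5891, -0.0506, 0.0339]
eef_rot: [[-0.06, 0.998, 0.004], [0.998, 0.06, 0.001], [0.001, 0.004, -1.0]]
force: [-1.6, 2.6, 6.9]
width: 0.0388
grip_force: 62.3
t: 45.4
position: [0.5848, -0.0171, 0.0313]
eef_rot: [[-0.063, 0.998, -0.0], [0.998, 0.063, 0.0], [0.0, -0.0, -1.0]]
force: [1.0, 0.8, 0.2]
width: 0.0598
grip_force: 0.0
t: 45.9
position: [0.5857, -0.0185, 0.0321]
eef_rot: [[-0.061, 0.998, 0.001], [0.998, 0.061, -0.0], [-0.0, 0.001, -1.0]]
force: [-0.4, 1.4, 3.3]
width: 0.0386
grip_force: 81.9
t: 46.28
position: [0.5875, -0.0189, 0.1042]
eef_rot: [[-0.061, 0.998, 0.006], [0.998, 0.061, -0.001], [-0.001, 0.006, -1.0]]
force: [0.7, -0.6, -1.9]
width: 0.0381
grip_force: 81.4
tray
  n 431 [ 550.1 -293.1] [198.7 269.2] 85.0 z 0.024
red
  n 233 [685.4  42.3] [53.4 39.1] 87.0 z 0.0163
slide [-30.75 -11.98  -0.78] turn [  0.1   0.1 -81.7]
```

```bash

python3 -m handwheel '[{"slide":[-30.7,-12,-0.8],"turn":[0,0,-81.7]},{"slide":[-30.7,-12,-0.8],"turn":[0,0,-81.7]},{"slide":[-30.7,-12,-0.8],"turn":[0,0,-81.7]},{"slide":[-30.7,-12,-0.8],"turn":[0,0,-81.7]},{"slide":[-30.7,-12,-0.8],"turn":[0,0,-81.7]},{"slide":[-30.7,-12,-0.8],"turn":[0,0,-81.7]},{"slide":[-30.7,-12,-0.8],"turn":[0,0,-81.7]},{"slide":[-30.7,-12,-0.8],"turn":[0,0,-81.7]}]' >/dev/null
python3 -m handwheel '[{"slide":[0,0,0],"turn":[0,0,0]},{"slide":[0,0,0],"turn":[0,0,0]}]'
python3 -c "
from h import *
held('w19');go(np.r_[slot(-.062,-.045),.011],85.2)"
```

```text
t: 47.58
position: [0.4832, -0.3313, 0.108]
eef_rot: [[-0.996, 0.086, -0.002], [0.086, 0.996, 0.002], [0.002, 0.001, -1.0]]
force: [1.0, -0.0, -1.9]
width: 0.0382
grip_force: 81.3
held far end [0.03562895 0.05485005] top z -0.01452717263766036 pitch deg 0.8672556392851047
slide [-0.17 -0.14  9.74] turn [ 0.1 -0.1 -0.1]
```

```bash

python3 -m handwheel '[{"slide":[-0.15,-0.1,4],"turn":[0,0,0]},{"slide":[-0.15,-0.1,7.5],"turn":[0,0,0]},{"slide":[-0.15,-0.1,9],"turn":[0,0,0]},{"slide":[-0.15,-0.1,9.7],"turn":[0,0,0]},{"slide":[-0.15,-0.1,9.7],"turn":[0,0,0]},{"slide":[-0.15,-0.1,9.7],"turn":[0,0,0]}]'
python3 -m handwheel '[{"slide":[0,0,0],"turn":[0,0,0]},{"slide":[0,0,0],"turn":[0,0,0]},{"slide":[0,0,-2],"turn":[0,0,0]},{"slide":[0,0,-7],"turn":[0,0,0]},{"slide":[0,0,-13],"turn":[0,0,0]},{"slide":[0,0,-15],"turn":[0,0,0]},{"slide":[0,0,-15],"turn":[0,0,0]}]' 0.25
python3 -c "
from h import *
tray('t20');P,(H,S,V)=cloud('t20','top'); Z=P[...,2];print('bars'); comps((P[...,1]<-.15)&(P[...,1]>-.45)&(P[...,0]>.40)&(P[...,0]<.72)&(Z>.015)&(Z<.027)&~((H>100)&(H<125)&(S>150)),P)
go([.683,.0164,.10],-5.4)"
```

```text
t: 48.38
position: [0.4866, -0.3341, 0.0138]
eef_rot: [[-0.996, 0.084, 0.002], [0.084, 0.996, -0.002], [-0.002, -0.002, -1.0]]
force: [-0.0, 0.0, -2.4]
width: 0.0384
grip_force: 81.3
t: 49.25
position: [0.4868, -0.3343, 0.1656]
eef_rot: [[-0.997, 0.083, 0.004], [0.083, 0.997, -0.004], [-0.005, -0.003, -1.0]]
force: [0.2, 0.6, -0.3]
width: 0.0532
grip_force: 0.0
tray
  n 260 [ 609.6 -298.3] [199.1 150.2] 85.1 z 0.0239
  n 232 [ 476.1 -285.8] [199.9 124.2] 83.5 z 0.0247
red
  n 477 [683.1  16.5] [106.7  39.8] 84.2 z 0.0162
bars
  n 528 [ 615.4 -253.1] [ 41.5 109.1] 84.0 z 0.0214
  n 530 [ 610.8 -344.3] [ 41.5 110.2] 83.9 z 0.0212
  n 530 [ 487.2 -332.6] [ 39.9 109.6] 85.2 z 0.0214
slide [-16.76  36.49   6.3 ] turn [ 0.   0.1 90.6]
```

```bash

python3 -m handwheel '[{"slide":[-16.8,36.5,2],"turn":[0,0,90.6]},{"slide":[-16.8,36.5,2],"turn":[0,0,90.6]},{"slide":[-16.8,36.5,2],"turn":[0,0,90.6]},{"slide":[-16.8,36.5,2],"turn":[0,0,90.6]},{"slide":[-16.8,36.5,2],"turn":[0,0,90.6]},{"slide":[-16.8,36.5,2],"turn":[0,0,90.6]},{"slide":[-16.8,36.5,2],"turn":[0,0,90.6]},{"slide":[-16.8,36.5,2],"turn":[0,0,90.6]}]' 0.7 >/dev/null
python3 -m handwheel '[{"slide":[0,0,0],"turn":[0,0,0]},{"slide":[0,0,0],"turn":[0,0,0]},{"slide":[0,0,0],"turn":[0,0,0]}]'
python3 -c "
from h import *
snap('wrist','w21');P,(H,S,V)=cloud('w21','w');Z=P[...,2]; comps(((H<8)|(H>172))&(S>130)&(Z>.008)&(Z<.025)&(P[...,0]>.6),P,300)
go([.683,.0164,.012],-5.4)"
```

```text
t: 50.68
position: [0.6827, 0.0157, 0.1418]
eef_rot: [[-0.039, 0.999, -0.001], [0.999, 0.039, 0.0], [0.0, -0.001, -1.0]]
force: [0.2, -0.6, 0.1]
width: 0.0727
grip_force: 0.0
  n 6632 [684.6  15.2] [109.7  39.4] 84.6 z 0.0167
slide [7.000e-02 1.000e-02 1.302e+01] turn [-0.   0.   7.6]
```

```bash

python3 -m handwheel '[{"slide":[0,0.1,4],"turn":[0,0,7.7]},{"slide":[0,0.1,8],"turn":[0,0,7.7]},{"slide":[0,0.1,11.5],"turn":[0,0,7.7]},{"slide":[0,0.1,13],"turn":[0,0,7.7]},{"slide":[0,0.1,13],"turn":[0,0,7.7]}]'
python3 -m handwheel '[{"slide":[0,0,0],"turn":[0,0,0]},{"slide":[0,0,0],"turn":[0,0,0]},{"slide":[0,0,0],"turn":[0,0,0]},{"slide":[0,0,0],"turn":[0,0,0]}]' -1 80
python3 -m handwheel '[{"slide":[0,0,-4],"turn":[0,0,0]},{"slide":[0,0,-9],"turn":[0,0,0]},{"slide":[0,0,-11],"turn":[0,0,0]},{"slide":[0,0,-11],"turn":[0,0,0]},{"slide":[0,0,-11],"turn":[0,0,0]}]'
python3 -c "
from h import *
held('w22');tray('t22');go(np.r_[slot(-.062,.045),.12],85.2)"
```

```text
t: 51.35
position: [0.6835, 0.0162, 0.0116]
eef_rot: [[0.096, 0.995, -0.002], [0.995, -0.096, 0.0], [-0.0, -0.002, -1.0]]
force: [0.4, -0.6, 0.2]
width: 0.0724
grip_force: 0.0
t: 51.85
position: [0.6865, 0.0164, 0.0153]
eef_rot: [[0.095, 0.995, 0.004], [0.995, -0.095, -0.0], [0.0, 0.004, -1.0]]
force: [-0.1, 0.0, 5.8]
width: 0.0374
grip_force: 80.9
t: 52.48
position: [0.6826, 0.0166, 0.1201]
eef_rot: [[0.095, 0.995, -0.004], [0.995, -0.095, 0.0], [-0.0, -0.004, -1.0]]
force: [-0.6, -0.5, 0.3]
width: 0.0373
grip_force: 80.6
held far end [0.0345697  0.05334633] top z -0.0012641068015447677 pitch deg 1.009940595016688
tray
  n 517 [ 550.1 -292.9] [199.7 269. ] 85.0 z 0.0242
red
slide [-27.67 -16.43   0.04] turn [ -0.2  -0.2 -90.7]
```

```bash

python3 -m handwheel '[{"slide":[-27.7,-16.4,0],"turn":[0,0,-90.7]},{"slide":[-27.7,-16.4,0],"turn":[0,0,-90.7]},{"slide":[-27.7,-16.4,0],"turn":[0,0,-90.7]},{"slide":[-27.7,-16.4,0],"turn":[0,0,-90.7]},{"slide":[-27.7,-16.4,0],"turn":[0,0,-90.7]},{"slide":[-27.7,-16.4,0],"turn":[0,0,-90.7]},{"slide":[-27.7,-16.4,0],"turn":[0,0,-90.7]},{"slide":[-27.7,-16.4,0],"turn":[0,0,-90.7]}]' >/dev/null
python3 -m handwheel '[{"slide":[0,0,0],"turn":[0,0,0]},{"slide":[0,0,0],"turn":[0,0,0]}]'
python3 -c "
from h import *
held('w23');go(np.r_[slot(-.062,.045),.022],85.2)"
```

```text
t: 53.82
position: [0.4942, -0.2432, 0.1216]
eef_rot: [[-0.98, 0.199, -0.002], [0.199, 0.98, 0.001], [0.002, 0.001, -1.0]]
force: [1.4, 0.2, -2.0]
width: 0.0373
grip_force: 80.6
held far end [0.03508625 0.05414542] top z -0.0013546598503407642 pitch deg 0.8761842116347277
slide [ 0.18 -0.04  9.98] turn [ 0.  -0.1 -6.7]
```

```bash

python3 -m handwheel '[{"slide":[0.2,0,2],"turn":[0,0,-6.7]},{"slide":[0.2,0,6],"turn":[0,0,-6.7]},{"slide":[0.2,0,8.7],"turn":[0,0,-6.7]},{"slide":[0.2,0,9.9],"turn":[0,0,-6.7]},{"slide":[0.2,0,9.9],"turn":[0,0,-6.7]},{"slide":[0.2,0,9.9],"turn":[0,0,-6.7]}]'
python3 -m handwheel '[{"slide":[0,0,0],"turn":[0,0,0]},{"slide":[0,0,0],"turn":[0,0,0]},{"slide":[0,0,-2],"turn":[0,0,0]},{"slide":[0,0,-7],"turn":[0,0,0]},{"slide":[0,0,-13],"turn":[0,0,0]},{"slide":[0,0,-16],"turn":[0,0,0]},{"slide":[0,0,-16],"turn":[0,0,0]}]' 0.25
python3 -c "
from h import *
tray('t24');P,(H,S,V)=cloud('t24','top'); Z=P[...,2];print('bars'); comps((P[...,1]<-.15)&(P[...,1]>-.45)&(P[...,0]>.40)&(P[...,0]<.72)&(Z>.015)&(Z<.027)&~((H>100)&(H<125)&(S>150)),P)
go([.5735,.202,.182],3.5)"
```

```text
t: 54.62
position: [0.4938, -0.2438, 0.0247]
eef_rot: [[-0.997, 0.081, 0.002], [0.081, 0.997, -0.001], [-0.002, -0.001, -1.0]]
force: [-0.0, 0.0, -0.4]
width: 0.0371
grip_force: 80.6
t: 55.5
position: [0.4954, -0.2447, 0.1887]
eef_rot: [[-0.997, 0.081, 0.008], [0.081, 0.997, -0.005], [-0.009, -0.004, -1.0]]
force: [0.1, -0.2, -0.4]
width: 0.0534
grip_force: 0.0
tray
  n 215 [ 600.4 -297.2] [198.8 166.8] 84.9 z 0.0242
  n 135 [ 437.9 -229.2] [163.7  76.4] 50.3 z 0.0248
red
bars
  n 524 [ 616.  -253.9] [ 41.9 110.4] 85.1 z 0.0213
  n 463 [ 611.2 -344.5] [ 42.9 110.1] 85.9 z 0.0212
  n 502 [ 494.9 -243.5] [ 41.4 107.7] 86.2 z 0.0212
  n 253 [ 465.2 -330.9] [39.1 66.2] 83.6 z 0.0215
slide [-4.33 45.08  0.34] turn [ 0.1  0.3 81.8]
```

All four bars are flat in the tray. Next: pusher home.

```bash

python3 -m handwheel '[{"slide":[-4.3,45.1,0.5],"turn":[0,0,81.8]},{"slide":[-4.3,45.1,0.5],"turn":[0,0,81.8]},{"slide":[-4.3,45.1,0.5],"turn":[0,0,81.8]},{"slide":[-4.3,45.1,0.5],"turn":[0,0,81.8]},{"slide":[-4.3,45.1,0.5],"turn":[0,0,81.8]},{"slide":[-4.3,45.1,0.5],"turn":[0,0,81.8]},{"slide":[-4.3,45.1,0.5],"turn":[0,0,81.8]},{"slide":[-4.3,45.1,0.5],"turn":[0,0,81.8]}]' >/dev/null
python3 -m handwheel '[{"slide":[0,0,0],"turn":[0,0,0]},{"slide":[0,0,0],"turn":[0,0,0]}]'
python3 -c "
from h import *
go([.5735,.202,.083],3.5)"
```

```text
t: 56.8
position: [0.5707, 0.2023, 0.1767]
eef_rot: [[-0.104, 0.995, -0.004], [0.995, 0.104, -0.002], [-0.001, -0.004, -1.0]]
force: [0.2, -0.5, -1.3]
width: 0.0535
grip_force: 0.0
slide [-0.05  0.31  9.37] turn [-0.2  0.1  2.4]
```

```bash

python3 -m handwheel '[{"slide":[0,0.2,5],"turn":[0,0,2.4]},{"slide":[0,0.2,9.3],"turn":[0,0,2.4]},{"slide":[0,0.2,9.3],"turn":[0,0,2.4]}]' 0.25 >/dev/null
python3 -m handwheel '[{"slide":[0,0,0],"turn":[0,0,0]},{"slide":[0,0,0],"turn":[0,0,0]},{"slide":[0,0,0],"turn":[0,0,0]},{"slide":[0,0,0],"turn":[0,0,0]}]' -1 60
python3 -m handwheel '[{"slide":[1.2,0,0],"turn":[0,0,0]},{"slide":[2.4,0,0],"turn":[0,0,0]},{"slide":[3.6,0,0],"turn":[0,0,0]},{"slide":[4.8,0,0],"turn":[0,0,0]},{"slide":[6,0,0],"turn":[0,0,0]},{"slide":[7.2,0,0],"turn":[0,0,0]},{"slide":[8.2,0,0],"turn":[0,0,0]},{"slide":[9.2,0,0],"turn":[0,0,0]}]'
python3 -m handwheel '[{"slide":[0.2,0,0],"turn":[0,0,0]},{"slide":[0.2,0,0],"turn":[0,0,0]}]'
python3 -m handwheel '[{"slide":[0,0,0],"turn":[0,0,0]},{"slide":[0,0,0],"turn":[0,0,0]},{"slide":[0,0,0],"turn":[0,0,0]},{"slide":[0,0,-5],"turn":[0,0,0]},{"slide":[0,0,-10],"turn":[0,0,0]},{"slide":[0,0,-10],"turn":[0,0,0]}]' 0.3
python3 -c "
from h import *
go([.4935,.0685,.18],33.5)"
```

```text
t: 57.68
position: [0.5735, 0.2027, 0.0879]
eef_rot: [[-0.06, 0.998, -0.002], [0.998, 0.06, -0.001], [-0.001, -0.002, -1.0]]
force: [-4.1, -2.7, 3.8]
width: 0.0225
grip_force: 58.8
t: 58.68
position: [0.5681, 0.2927, 0.0878]
eef_rot: [[-0.062, 0.998, -0.002], [0.998, 0.062, -0.006], [-0.006, -0.002, -1.0]]
force: [-3.4, -23.0, 9.3]
width: 0.0221
grip_force: 59.7
t: 58.92
position: [0.5681, 0.2925, 0.0878]
eef_rot: [[-0.062, 0.998, -0.002], [0.998, 0.062, -0.008], [-0.008, -0.003, -1.0]]
force: [-5.3, -12.3, 6.8]
width: 0.0223
grip_force: 59.5
t: 59.68
position: [0.5726, 0.2991, 0.1919]
eef_rot: [[-0.061, 0.998, 0.011], [0.998, 0.06, 0.005], [0.004, 0.012, -1.0]]
force: [0.0, 1.0, -0.3]
width: 0.0557
grip_force: 0.0
slide [-22.54  -9.3    0.99] turn [  0.7  -0.1 -30. ]
```

```bash

python3 -m handwheel '[{"slide":[-22.5,-9,1],"turn":[0,0,-30]},{"slide":[-22.5,-9,1],"turn":[0,0,-30]},{"slide":[-22.5,-9,1],"turn":[0,0,-30]},{"slide":[-22.5,-9,1],"turn":[0,0,-30]},{"slide":[-22.5,-9,1],"turn":[0,0,-30]},{"slide":[-22.5,-9,1],"turn":[0,0,-30]},{"slide":[-22.5,-9,1],"turn":[0,0,-30]},{"slide":[-22.5,-9,1],"turn":[0,0,-30]}]' 0.3
python3 -c "
from h import *
lever('w25');go([.4935,.0685,.084],33.5)"
```

```text
t: 60.68
position: [0.4926, 0.0681, 0.1755]
eef_rot: [[-0.553, 0.833, 0.0], [0.833, 0.553, 0.0], [0.0, 0.0, -1.0]]
force: [0.6, -0.6, -1.0]
width: 0.0555
grip_force: 0.0
lever 925 [0.49423986 0.07002505 0.11476715] 327.3145945945946 217.52648648648648 1.1102299508131273 0.05459130948465454
slide [-0.01  0.11  9.15] turn [ 0. -0.  0.]
```

```bash

python3 -m handwheel '[{"slide":[0.05,0.2,5],"turn":[0,0,0]},{"slide":[0.05,0.2,9.2],"turn":[0,0,0]},{"slide":[0.05,0.2,9.2],"turn":[0,0,0]}]' >/dev/null
python3 -m handwheel '[{"slide":[0,0,0],"turn":[0,0,0]},{"slide":[0,0,0],"turn":[0,0,0]},{"slide":[0,0,0],"turn":[0,0,0]},{"slide":[0,0,0],"turn":[0,0,0]},{"slide":[0,0,0],"turn":[0,0,0]}]' -1 60
python3 - <<'E'
from h import *
o=ctrl.get_obs();R=o['eef_rot'];pv=mag(-.04,-.067);A=np.radians(211.5+MY)
v=o['position'][:2]-pv; q0=A-np.arctan2(v[1],v[0])%(2*np.pi); print(q0,np.hypot(*v))
for k in range(1,9):
    q=q0*(1-k/8)-(.0 if k<8 else .02); t=pv+.055*np.array([np.cos(A-q),np.sin(A-q)]); t0=pv+.055*np.array([np.cos(A-q0),np.sin(A-q0)]); print((R.T@np.r_[t-t0,0]*100).round(2),-np.degrees(q0-q).round(1))
E
```

```text
t: 61.72
position: [0.4958, 0.0687, 0.0858]
eef_rot: [[-0.551, 0.834, 0.005], [0.834, 0.551, 0.001], [-0.002, 0.004, -1.0]]
force: [0.9, 1.6, 7.3]
width: 0.0204
grip_force: 58.6
1.1026316601627437 0.05258193135442934
[-0.41 -0.64 -0.  ] -7.9
[-0.89 -1.22 -0.  ] -15.8
[-1.46 -1.72 -0.  ] -23.7
[-2.09 -2.15 -0.  ] -31.6
[-2.77 -2.48 -0.  ] -39.5
[-3.49 -2.72 -0.  ] -47.4
[-4.23 -2.85 -0.  ] -55.3
[-5.1  -2.88 -0.  ] -64.3
```

```bash

python3 -m handwheel '[{"slide":[-0.41,-0.64,0],"turn":[0,0,-7.9]},{"slide":[-0.89,-1.22,0],"turn":[0,0,-15.8]},{"slide":[-1.46,-1.72,0],"turn":[0,0,-23.7]},{"slide":[-2.09,-2.15,0],"turn":[0,0,-31.6]},{"slide":[-2.77,-2.48,0],"turn":[0,0,-39.5]},{"slide":[-3.49,-2.72,0],"turn":[0,0,-47.4]},{"slide":[-4.23,-2.85,0],"turn":[0,0,-55.3]},{"slide":[-5.1,-2.88,0],"turn":[0,0,-64]}]'
python3 -m handwheel '[{"slide":[0,-0.2,0],"turn":[0,0,0]},{"slide":[0,-0.2,0],"turn":[0,0,0]},{"slide":[0,-0.2,0],"turn":[0,0,0]}]'
python3 - <<'E'
from h import *
o=ctrl.get_obs();pv=mag(-.04,-.067);A=np.radians(211.5+MY)
v=o['position'][:2]-pv; print(A-np.arctan2(v[1],v[0])%(2*np.pi),np.hypot(*v))
E
```

```text
t: 62.72
position: [0.4979, 0.0106, 0.0858]
eef_rot: [[-0.991, -0.134, 0.0], [-0.134, 0.991, 0.002], [-0.0, 0.002, -1.0]]
force: [-5.0, 4.0, 12.0]
width: 0.0203
grip_force: 59.3
t: 63.1
position: [0.4984, 0.0099, 0.0858]
eef_rot: [[-0.991, -0.131, 0.001], [-0.131, 0.991, 0.003], [-0.001, 0.003, -1.0]]
force: [-3.3, 6.7, 10.7]
width: 0.0209
grip_force: 59.4
-0.049863658899767405 0.05540059285580042
```

```bash

python3 -m handwheel '[{"slide":[0,0.2,0],"turn":[0,0,0]},{"slide":[0,0.2,0],"turn":[0,0,0]},{"slide":[0,0.2,0],"turn":[0,0,0]},{"slide":[0,0.2,-5],"turn":[0,0,0]},{"slide":[0,0.2,-11],"turn":[0,0,0]},{"slide":[6,0.2,-11],"turn":[0,0,0]},{"slide":[11,0.2,-11],"turn":[0,0,0]},{"slide":[15,0.2,-11],"turn":[0,0,0]}]' 0.3
python3 - <<'E'
from h import *
lever('t26','top'); lever('top0r','top'); tray('t27')
P,(H,S,V)=cloud('t27','top');Z=P[...,2]
q=P[(V<60)&(Z>.1)&(Z<.11)&(abs(P[...,0]-.567)<.03)&(abs(P[...,1]-.29)<.03)];print('pusher',q.mean(0))
im=cv2.imread('pics/t27.png'); cv2.imwrite('pics/t27c.png',cv2.resize(im[90:330,190:490],(750,600),interpolation=cv2.INTER_CUBIC))
E
```

```text
t: 64.1
position: [0.3468, -0.0097, 0.1931]
eef_rot: [[-0.992, -0.129, -0.001], [-0.129, 0.992, -0.0], [0.001, -0.0, -1.0]]
force: [0.2, 0.5, 0.3]
width: 0.0554
grip_force: 0.0
lever 44 [0.49732229 0.01126193 0.11511816] 352.0681818181818 206.70454545454547 6.265132986026407 0.055452614288534284
lever 45 [0.49694075 0.01134955 0.11524635] 352.0444444444444 206.84444444444443 6.270433636488108 0.055710393720959865
tray
  n 504 [ 549.9 -292.7] [199.2 269. ] 84.8 z 0.0241
red
pusher [0.56654508 0.28924128 0.10545999]
```

View pics/t27c.png

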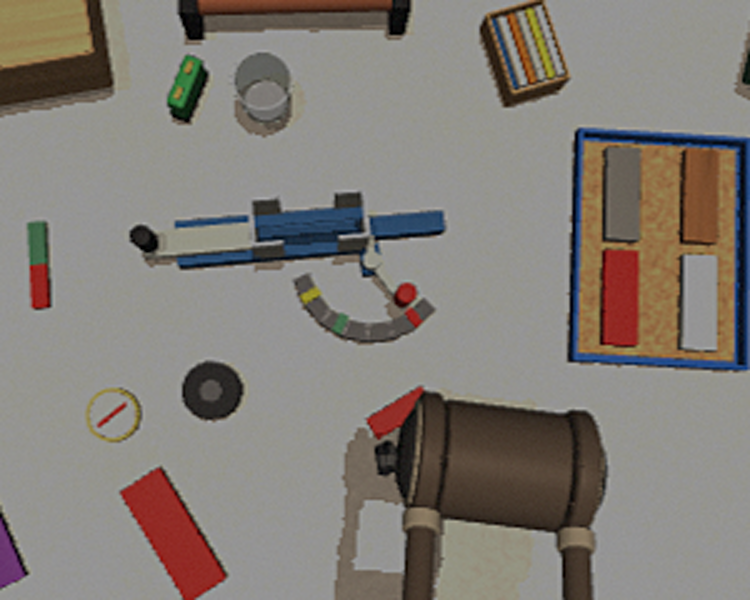

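All four bars lie in the tray, the magazine is empty, the pusher is home and the lever is at red. I'll compare the lever with its starting reading.

```bash
python3 - <<'E'
from h import *
pv=mag(-.04,-.067)
for f in('top0','t26','t27'):
    P,(H,S,V)=cloud(f,'t'); q=P[((H<8)|(H>172))&(S>150)&(P[...,2]>.109)&(P[...,2]<.121)]; v=q.mean(0)[:2]-pv; print(f,len(q),q.mean(0),211.5+MY-np.degrees(np.arctan2(v[1],v[0]))%360)
E
```

```text
top0 44 [0.49529579 0.01415231 0.11524792] 2.6115941463857837
t26 44 [0.49732229 0.01126193 0.11511816] -1.0343218124919815
t27 40 [0.4968153  0.01092577 0.11498891] -1.007330005561471
```

```bash
python3 -c "
from h import *
go([.4975,.0108,.084],97.5)
print((ctrl.get_obs()['eef_rot'].T@np.array([-.0017,.003,0])*100).round(2))"
```

```text
slide [-15.16   0.1   10.9 ] turn [-0.  -0.  -0.1]
[0.13 0.32 0.  ]
```

```bash

python3 -m handwheel '[{"slide":[-6,0.1,0],"turn":[0,0,0]},{"slide":[-12,0.1,0],"turn":[0,0,0]},{"slide":[-15.2,0.1,0],"turn":[0,0,0]},{"slide":[-15.2,0.1,0],"turn":[0,0,0]},{"slide":[-15.2,0.1,5],"turn":[0,0,0]},{"slide":[-15.2,0.1,9.5],"turn":[0,0,0]},{"slide":[-15.2,0.1,10.9],"turn":[0,0,0]},{"slide":[-15.2,0.1,10.9],"turn":[0,0,0]}]' 0.3
python3 -m handwheel '[{"slide":[0,0,0],"turn":[0,0,0]},{"slide":[0,0,0],"turn":[0,0,0]},{"slide":[0,0,0],"turn":[0,0,0]},{"slide":[0,0,0],"turn":[0,0,0]}]' -1 50
python3 -m handwheel '[{"slide":[0.1,0.2,0],"turn":[0,0,0]},{"slide":[0.2,0.4,0],"turn":[0,0,0]},{"slide":[0.2,0.45,0],"turn":[0,0,0]},{"slide":[0.2,0.45,0],"turn":[0,0,0]}]'
python3 -m handwheel '[{"slide":[0,-0.1,0],"turn":[0,0,0]},{"slide":[0,-0.1,0],"turn":[0,0,0]},{"slide":[0,-0.1,0],"turn":[0,0,0]},{"slide":[0,-0.1,-5],"turn":[0,0,0]},{"slide":[0,-0.1,-11],"turn":[0,0,0]},{"slide":[6,0,-11],"turn":[0,0,0]},{"slide":[11,0,-11],"turn":[0,0,0]},{"slide":[15,0,-11],"turn":[0,0,0]}]' 0.3
python3 - <<'E'
from h import *
pv=mag(-.04,-.067); snap('top','t28')
for f in('top0','t28'):
    P,(H,S,V)=cloud(f,'t'); q=P[((H<8)|(H>172))&(S>150)&(P[...,2]>.109)&(P[...,2]<.121)]; v=q.mean(0)[:2]-pv; print(f,len(q),q.mean(0),211.5+MY-np.degrees(np.arctan2(v[1],v[0]))%360)
E
```

```text
t: 65.25
position: [0.4988, 0.0112, 0.0839]
eef_rot: [[-0.992, -0.129, -0.002], [-0.129, 0.992, 0.0], [0.002, 0.0, -1.0]]
force: [-0.7, -0.8, 0.2]
width: 0.0555
grip_force: 0.0
t: 65.75
position: [0.5011, 0.0108, 0.0866]
eef_rot: [[-0.992, -0.13, 0.004], [-0.13, 0.992, -0.001], [-0.003, -0.001, -1.0]]
force: [-1.6, -2.2, 6.9]
width: 0.0208
grip_force: 48.7
t: 66.25
position: [0.5005, 0.0119, 0.0866]
eef_rot: [[-0.992, -0.129, 0.008], [-0.129, 0.992, -0.006], [-0.007, -0.007, -1.0]]
force: [2.8, -13.5, 2.0]
width: 0.0206
grip_force: 48.9
t: 67.25
position: [0.346, -0.0036, 0.1942]
eef_rot: [[-0.991, -0.13, -0.001], [-0.13, 0.991, 0.0], [0.001, 0.0, -1.0]]
force: [-0.1, 0.5, 1.1]
width: 0.0556
grip_force: 0.0
top0 44 [0.49529579 0.01415231 0.11524792] 2.6115941463857837
t28 44 [0.49639853 0.01255174 0.11512591] 0.6047507373326653
```

```bash
python3 -c "
from plant import ctrl
print(ctrl.close_job())"
```

```text
the job is handed in; nothing more can be done
None
```

The job is handed in at about 67 s of the 210 s: all four bars (oak, grey, aluminium, middle-sized red) lie flat in the tray, the pusher is home, and the lever is back at red, within about 2° of its starting reading.

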